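Load the battery magazine of the fingerprint scanner

TASK

Load all the battery packs lying on the desk into the scanner's battery magazine: swing the locking lever open, draw the plunger back, then feed the packs one after another, lengthwise, through the loading bay into the closed-end tube, each one pushing those before it deeper. When every pack is in the tube, leave the plunger pushed fully home and the lever swung fully back across behind it to lock it. Leave the other things on the desk where they are.

Things in the scene. Friction and masses are not known exactly. Their poses are not given: they have to be found in the camera images.
- magazine: Battery magazine fixed to the desk, on a black base 70 mm wide, 14 mm high. Origin on the desk surface below the tube's mouth; x runs along the tube towards its closed end, z up. Along x: rail with plunger (-212 to -62 mm), open loading bay (-60 to 0), aluminium square tube (0 to 235), grey end housing 62 mm tall. The channel floor is level throughout, 14 mm above the desk
- tube_mouth (a point): Centre of the tube's open mouth, 28 mm above the desk; same axes as the magazine. Tube inside 35 mm wide, 32 mm high, 235 mm deep, far end closed; takes five packs end to end. Roof top 50 mm above the desk, with a 12 mm slot along it through which packs are seen. Packs stay where they are pushed (friction only, no spring)
- bay (a point): Where a pack's centre is to be when it lies in the loading bay with the plunger drawn back: on the channel's axis, 29 mm before the mouth, 28 mm above the desk. The bay's side edges are 5 mm high above the channel floor and 33 mm apart; nothing above it
- plunger (a joint): Slide of the plunger, m: 0 fully home (its steel ram fills the bay and ends 3 mm inside the tube), 0.065 fully drawn back (stop; bay then free for 62 mm before the mouth). About 2 N of friction; stays where left. Blocked by the locking lever when that lies across behind it
- plunger_grip (a point): Point in the plunger's upright white grip, a block 18 mm along the slide, 26 mm across it, its top 87 mm and its foot 43 mm above the desk; this point is 69 mm above the desk, on the channel's axis, 85 mm behind the tube mouth when home; it moves with the plunger towards the magazine's -x as it is drawn back
- lock_lever (a joint): Angle of the locking lever, rad: 0 locked (arm lies across the rail behind the plunger), 1.57 fully open (arm lies beside the rail, pointing to the magazine's -x). Opening turns it clockwise seen from above. Light friction (about 0.06 N m), stays where left; it can close only when the plunger is home
- lever_knob (a point): Point in the upright round white knob at the lever's free end, 18 mm in diameter, 95 mm from the hinge; knob top 79 mm above the desk, foot about 35 mm, this point 69 mm above the desk
- lever_hinge (a point): The lever's vertical hinge axis, 108 mm behind the tube mouth and 45 mm to the magazine's +y side, 35 mm above the desk
- pack0: Battery pack, one of up to five alike: square bar 28 x 28 x 44 mm, about 90 g, grey with a narrow black band round the middle and a brass contact at each end; origin at its centre, x along its length. Either end may go first and any long side may be down. May be absent
- pack1: Battery pack, one of up to five alike: square bar 28 x 28 x 44 mm, about 90 g, grey with a narrow black band round the middle and a brass contact at each end; origin at its centre, x along its length. Either end may go first and any long side may be down. May be absent
- pack2: Battery pack, one of up to five alike: square bar 28 x 28 x 44 mm, about 90 g, grey with a narrow black band round the middle and a brass contact at each end; origin at its centre, x along its length. Either end may go first and any long side may be down. May be absent
- pack3: Battery pack, one of up to five alike: square bar 28 x 28 x 44 mm, about 90 g, grey with a narrow black band round the middle and a brass contact at each end; origin at its centre, x along its length. Either end may go first and any long side may be down. May be absent
- pack4: Battery pack, one of up to five alike: square bar 28 x 28 x 44 mm, about 90 g, grey with a narrow black band round the middle and a brass contact at each end; origin at its centre, x along its length. Either end may go first and any long side may be down. May be absent
- stylus: Bystander, leave alone: signature stylus, 146 mm long. Origin: centre of its underside
- usb_stick: Bystander, leave alone: USB stick, 50 x 18 x 9 mm, among the packs. Origin: centre of its underside
- eraser: Bystander, leave alone: white eraser, 40 x 18 x 12 mm, among the packs. Origin: centre of its underside
- tape_roll: Bystander, leave alone: roll of clear tape, 72 mm across, 20 mm high. Origin: centre of its underside
- stamp: Bystander, leave alone: hand stamp, 40 x 30 mm, 52 mm tall. Origin: centre of its underside
- mouse: Bystander, leave alone: computer mouse, 100 x 58 x 30 mm. Origin: centre of its underside
- stapler: Bystander, leave alone: stapler, 130 x 34 x 44 mm. Origin: centre of its underside
Not all that is in view belongs to the job. Leave any red look-alike of the pack4 alone.

How it is judged:
By the outcome, as a careful person would: the job done as asked, in the order asked, and still so for the second after the job is handed in, with the robot touching nothing.
Of pack0, pack1, pack2, pack3, pack4 only 3 to 5 are there at a start; the rules pass over those that are not, and their reading is None.
At some moment in a run one of pack0, pack1, pack2, pack3, pack4 may be knocked a few centimetres aside while the robot is not near it.
Once in a run the grip may slacken for a moment while it holds something.
It also fails if it takes over 210 s, if anything falls off the work surface, if the arm or the gripper's body presses on something with over 40 N, if the wrist force passes 120 N, or if a joint passes its speed limit or range.

ROBOT

A 6-joint arm with a two-finger parallel gripper is mounted at the origin on the work surface. World frame = base frame: x ahead of the robot, y to its left, z up, the work surface at z = 0. Lengths are in m, angles in rad, forces in N, time in s.
With the tool pointing down it reaches from about 0.3 to 0.75 m from the base axis. Payload 8.5 kg.
Tool frame: the origin (TCP) lies on the centre line of the jaws, within the pads' length; the fingertips stand 14 mm ahead of it and the grasp point (between the pads) lies 5 mm behind it; z points along the fingers, y is the line along which they close (so a half turn about z gives the same grasp; the last joint's range is limited). The gripper opens to 85 mm and grips with 20 to 120 N. Pads are 22 mm wide; open, the fingers measure 114 mm over their backs; the gripper's body (76 mm by 85 mm) begins 54 mm behind the grasp point. The pads swing forward as they close: fully open they stand 13 mm farther back than shut.
Start: joints at [1.106, 0.381, 1.297, -0, 1.464, -0.215], TCP at [0.136, 0.533, 0.245] pointing down, gripper open.
Joint ranges: [-3.11, 3.11], [-0.89, 2.33], [0.22, 2.48], [-1.42, 4.56], [0.17, 2.85], [-2.88, 2.88]. Speed limits (rad/s): [2.39, 2.39, 3.14, 3.14, 3.14, 3.14].

INTERFACE

Orientations are given as a unit quaternion [x, y, z, w].
In Python, from rig import sense, snapshot, camera_params, hand_in gives the robot as it stands.
- The arm moves only by the tool carry_out, never from a script. Its arguments are lists of equal length, an entry for each row: "gripper": the finger opening in mm, from 0 to 85.4; "slide": the shift along the tool's x, y, z normalised to -1 to 1, where 1 is 40 mm, a list of three; "angular": the turn, a rotation vector about the tool's x, y, z normalised to -1 to 1, where 1 is pi/2 rad, a list of three. A call has 1 to 5 rows; each row shifts and turns the commanded pose from where the row before left it, along the tool's axes as they then stand; what a row does not reach is not made up. A row lasts 1/10 s, in which the tool goes at most 50 mm and 8.59 degrees, less where a joint would pass 70% of its speed; a pose out of reach is approached as far as the arm can. A call with a number of a shift or a turn outside -1 to 1 is refused whole. A call with a gripper value outside its range is refused whole. The fingers move at their own pace and stop on an object; "squeeze" is the grip in N (left out, the last holds). Time passes only in rows, so rows that do not move let the fingers close. It gives the time, the measured TCP pose, the force, the opening and the grip force at its end, in the units of the state.
- sense(): the state, without advancing time (a new reading comes with each control period).
- snapshot(name): name is "side" or "top"; returns the picture (400x640x3 uint8, red, green, blue); there is no depth.
- camera_params(name): a dict with "fx", "fy", "cx", "cy" (pixels), "extrinsics" (4x4, takes a point from camera to world coordinates). Camera axes: x right, y up, looking along -z (the intrinsics and any distortion apply to the point x, -y, -z); pixel columns grow to the right and rows downward; lengths in m; the calibration is good to about 2 mm. A picture is of the moment at which its call begins. camera_params takes no time and is no camera call.
- hand_in(): hands the job in; it is judged then, once.
The state is a dict: "clock": time; "joints": joint angles; "joint_velocities": joint speeds; "joint_torque": joint torques, N m; "ee_pos": TCP position; "tool_rot": TCP orientation; "ft_force": force on the tool from outside, world axes, zero at the start; "wrist_torque": the same for the moment, N m; "gripper_width": opening from 0.0 (shut) to 1.0 (fully open); "grasp_force": force on a finger pad.
Only numpy, scipy, OpenCV 4.12 (cv2) and the standard library are available. Lean on these libraries where they do the work, as an engineer would, in place of code of your own. Each camera call takes 0.05 s, during which the arm holds its last target. There are 200 camera calls.

## Working session

There is one attempt and no reset: what is moved stays moved. The work goes in short steps, Python scripts to look and compute and a tool call to move; the robot and the scene stay as the last step left them, time stands still between calls to the robot, and variables do not carry over. Pictures are saved under pics/ and viewed, at most 14 in all, crops included, and the job is handed in when it is done.

Besides the shell and the picture viewer there is one more tool, called after "Emit:" as a command line: name --argument value ..., lists and objects as JSON in quotes. carry_out: Moves the arm, as the interface text tells. Its arguments: {"type":"object","properties":{"gripper":{"type":"array","items":{"type":"number"}},"slide":{"type":"array","items":{"type":"array","items":{"type":"number"}}},"angular":{"type":"array","items":{"type":"array","items":{"type":"number"}}},"squeeze":{"type":"number"}},"required":["gripper","slide","angular"]}

```bash
mkdir -p pics; ls; python3 - <<'E'
from rig import *
import cv2,numpy as np
np.set_printoptions(precision=4,suppress=True)
for n in("side","top"):
    im=snapshot(n); cv2.imwrite(f"pics/{n}0.png",im[:,:,::-1])
    print(n,camera_params(n))
s=sense();print(s)
E
```

```text
pics
side {'fx': 480.2751986460221, 'fy': 480.2751986460221, 'cx': 312.4708152756653, 'cy': 199.1414431606093, 'extrinsics': array([[ 0.957 ,  0.1899, -0.2191,  0.3034],
       [-0.2899,  0.6104, -0.7372, -0.8026],
       [-0.0063,  0.769 ,  0.6392,  0.7864],
       [ 0.    ,  0.    ,  0.    ,  1.    ]])}
top {'fx': 379.99070953117524, 'fy': 379.99070953117524, 'cx': 314.8674370104212, 'cy': 196.25518007841916, 'extrinsics': array([[ 0.0091,  0.99  , -0.1406,  0.4064],
       [-0.9996,  0.0052, -0.0287,  0.0352],
       [-0.0277,  0.1408,  0.9897,  1.057 ],
       [ 0.    ,  0.    ,  0.    ,  1.    ]])}
{'clock': 0.1, 'joints': array([ 1.1057,  0.3811,  1.2982, -0.    ,  1.4636, -0.2153]), 'joint_velocities': array([ 0.0029, -0.0022, -0.0026, -0.    ,  0.0008,  0.0012]), 'joint_torque': array([  0.0039, -44.9223, -23.1659,  -0.0001,   0.0036,   0.    ]), 'ee_pos': array([0.1359, 0.5327, 0.2448]), 'tool_rot': array([ 0.1246,  0.9922, -0.0006, -0.0002]), 'ft_force': array([-1.0879, -0.3869,  0.6139]), 'wrist_torque': array([-0.0138,  0.0959, -0.0142]), 'grasp_force': 0.0, 'gripper_width': 0.9989834389072237}
```

View pics/top0.png

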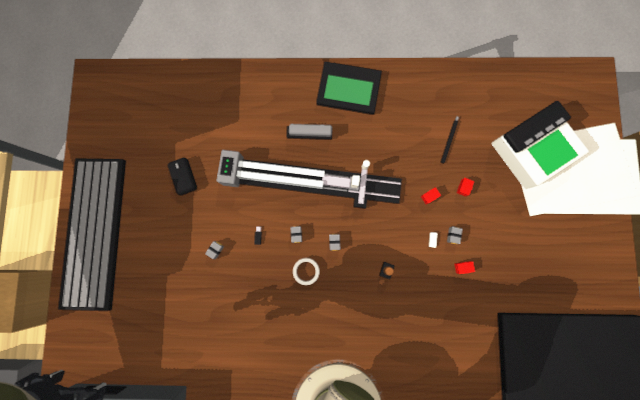

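View pics/side0.png

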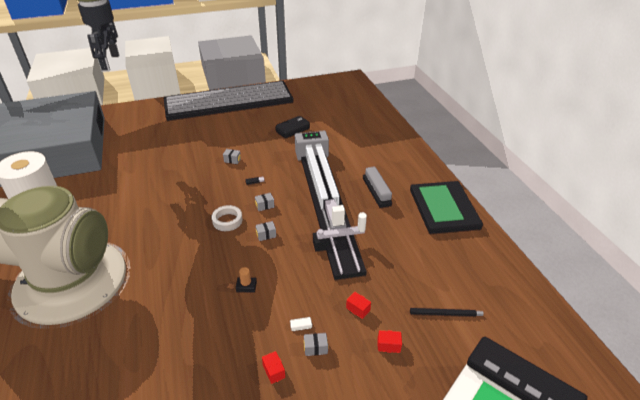

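The picture shows four grey packs with a black band, at top-view pixels (214,250), (296,234), (335,242) and (455,235). In the side view they are at (232,157), (265,202), (265,231) and (316,345).

Things that could be mistaken for a pack:
- **Red look-alikes:** (431,196), (466,187), (466,268)
- **Eraser:** (433,240)
- **USB stick:** (258,235)
- **Stamp:** (387,270)

The lever is locked: hinge at (360,203), knob at (366,163). I'll take close crops next.

```bash
python3 - <<'E'
import cv2,numpy as np
T=cv2.imread("pics/top0.png");S=cv2.imread("pics/side0.png")
def crop(im,x,y,w,h,k):
    c=cv2.resize(im[y:y+h,x:x+w],None,fx=k,fy=k,interpolation=cv2.INTER_CUBIC)
    for i in range(0,w,10):
        cv2.line(c,(i*k,0),(i*k,8 if (x+i)%50 else 16),(0,255,255),1)
        if (x+i)%20==0: cv2.putText(c,str(x+i),(i*k,20),0,.35,(0,255,255))
    for i in range(0,h,10):
        cv2.line(c,(0,i*k),(8,i*k),(0,255,255),1)
        if (y+i)%20==0: cv2.putText(c,str(y+i),(8,i*k+4),0,.35,(0,255,255))
    return c
cv2.imwrite("pics/a.png",crop(T,210,140,200,80,4))
a=crop(S,290,120,80,90,6);b=crop(S,310,190,66,90,6)
cv2.imwrite("pics/b.png",np.hstack([a[:540],b[:540,:320]]))
P=[(214,250),(296,234),(335,242),(455,235)];Q=[(232,157),(265,202),(265,231),(316,345)]
r=[np.hstack([crop(im,(x-20)//10*10,(y-20)//10*10,40,40,5) for x,y in L]) for im,L in((T,P),(S,Q))]
cv2.imwrite("pics/c.png",np.vstack(r))
for im,L in((T,P),(S,Q)):
  for x,y in L: print(im[y-2:y+3:2,x-2:x+3:2].tolist())
E
```

```text
[[[57, 57, 60], [138, 142, 146], [159, 163, 168]], [[63, 64, 66], [41, 40, 42], [102, 104, 106]], [[161, 166, 171], [93, 96, 99], [45, 44, 45]]]
[[[148, 150, 156], [143, 147, 151], [144, 145, 151]], [[44, 44, 46], [44, 43, 43], [45, 46, 46]], [[142, 144, 149], [163, 165, 172], [163, 166, 171]]]
[[[145, 148, 152], [128, 130, 134], [120, 121, 125]], [[47, 48, 47], [51, 50, 49], [52, 52, 53]], [[162, 167, 172], [165, 168, 172], [164, 167, 171]]]
[[[64, 63, 66], [115, 117, 121], [143, 145, 150]], [[77, 77, 80], [49, 49, 50], [43, 41, 42]], [[160, 164, 168], [159, 163, 169], [146, 149, 155]]]
[[[58, 56, 59], [153, 151, 156], [155, 155, 161]], [[40, 39, 41], [119, 117, 122], [120, 119, 123]], [[37, 34, 37], [118, 117, 121], [119, 117, 122]]]
[[[136, 135, 140], [39, 39, 41], [109, 108, 112]], [[122, 120, 126], [37, 34, 38], [64, 61, 65]], [[115, 114, 118], [37, 37, 39], [59, 57, 60]]]
[[[163, 163, 168], [62, 60, 63], [53, 52, 52]], [[149, 148, 154], [92, 88, 92], [28, 25, 27]], [[115, 114, 119], [96, 94, 99], [29, 28, 31]]]
[[[70, 69, 71], [42, 41, 43], [115, 115, 119]], [[99, 97, 101], [45, 43, 44], [94, 93, 97]], [[85, 84, 88], [30, 27, 28], [66, 65, 67]]]
```

View pics/a.png

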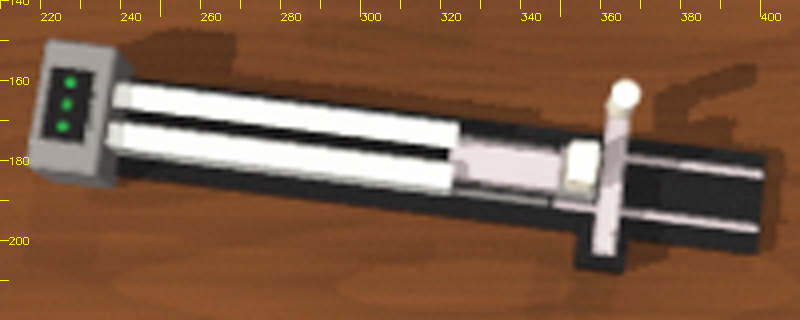

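View pics/b.png

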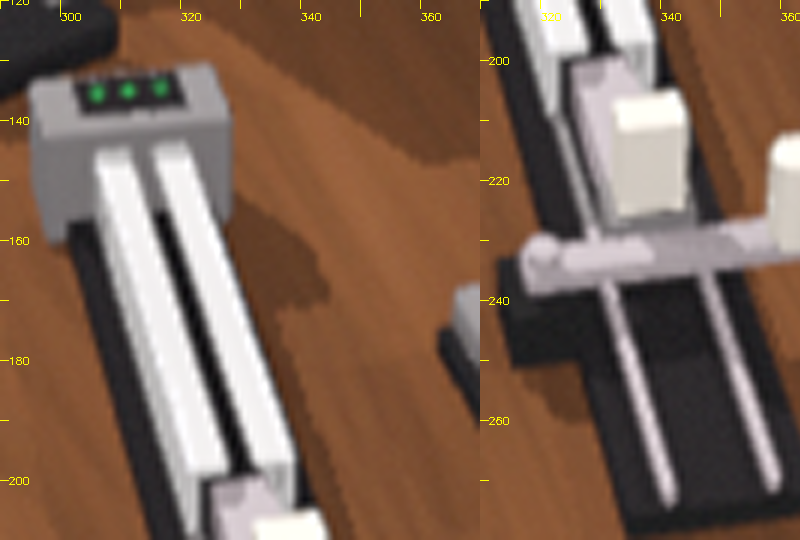

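View pics/c.png

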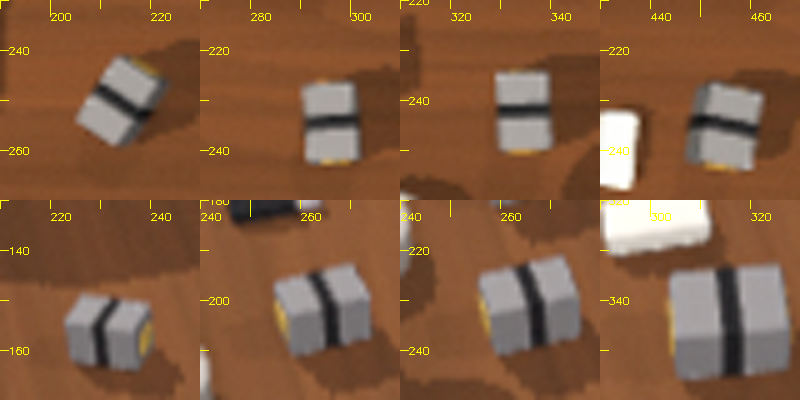

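Crops show four grey packs lying flat, each with a black band and brass ends, and no red. In the top view the tube roof's mouth corners are at (324.8,170.5) and (323,188), the grip top at (355.8,179.5) and the knob at (366.5,163.8). I'll fit poses from both views now.

```bash
cat > h.py <<'E'
import cv2,numpy as np
from scipy.optimize import least_squares,minimize
from rig import *
np.set_printoptions(precision=4,suppress=True)
C={n:camera_params(n) for n in("side","top")}
def proj(n,p):
    c=C[n];E=c["extrinsics"];q=(np.atleast_2d(p)-E[:3,3])@E[:3,:3]
    return np.c_[c["cx"]+c["fx"]*q[:,0]/-q[:,2], c["cy"]-c["fy"]*q[:,1]/-q[:,2]]
def tri(pt,ps):
    return least_squares(lambda p:np.r_[proj("top",p)[0]-pt,proj("side",p)[0]-ps],[.45,0,.03])
def mag(v,P):
    c,s=np.cos(v[2]),np.sin(v[2]);P=np.atleast_2d(P)
    return np.c_[v[0]+c*P[:,0]-s*P[:,1],v[1]+s*P[:,0]+c*P[:,1],P[:,2]]
def mask(im,x,y,r=22):
    hsv=cv2.cvtColor(im,cv2.COLOR_RGB2HSV);m=np.zeros(im.shape[:2],np.uint8)
    g=((hsv[...,1]<70)).astype(np.uint8)
    _,l,st,ce=cv2.connectedComponentsWithStats(g)
    w=l[y-5:y+6,x-5:x+6];w=w[w>0];return (l==np.bincount(w).argmax()).astype(np.uint8)
def packfit(ims,pt,ps,yaw0=None,freez=True):
    """silhouette fit of box in both views -> x,y,z,yaw"""
    K=6;M={}
    for n,(x,y) in(("top",pt),("side",ps)):
        m=mask(ims[n],x,y);M[n]=(cv2.resize(m[y-25:y+25,x-25:x+25]*255,None,fx=K,fy=K,interpolation=cv2.INTER_LINEAR)>127,x-25,y-25)
    B=np.array([[a,b,c] for a in(-22,22) for b in(-14,14) for c in(-14,14)])/1e3
    def cost(v):
        t=0;R=np.array([[np.cos(v[3]),-np.sin(v[3]),0],[np.sin(v[3]),np.cos(v[3]),0],[0,0,1]])
        for n,(m,x,y) in M.items():
            q=(proj(n,B@R.T+v[:3])-[x,y]+.5)*K
            h=cv2.convexHull(np.round(q*16).astype(np.int32));z=np.zeros(m.shape,np.uint8)
            cv2.fillConvexPoly(z,h,1,shift=4);t+=(z.astype(bool)^m).sum()/m.sum()
        return t
    p=tri(np.array(pt),np.array(ps)).x;best=None
    for yaw in([yaw0] if yaw0 is not None else np.arange(0,np.pi,np.pi/6)):
        S=np.r_[p,yaw]+np.vstack([np.zeros(4),np.diag([.006,.006,.006,.2])])
        r=minimize(cost,S[0],method="Nelder-Mead",options=dict(initial_simplex=S,xatol=1e-4,fatol=1e-4))
        if best is None or r.fun<best.fun:best=r
    return best.x,best.fun
E
cat > m.py <<'E'
from h import *
ims={n:cv2.imread(f"pics/{n}0.png")[:,:,::-1].copy() for n in C}
for a,b in zip([(214,250),(296,234),(335,242),(455,235)],[(232,157),(265,202),(265,231),(316,345)]):
    print("pack",*packfit(ims,a,b))
print("mouthroof",tri((323.9,179.25),(330.3,198)).x,"grip",tri((355.8,179.5),(338.2,208.3)).x,"knob",tri((366.5,163.8),(362.5,214.5)).x)
L=[("top",(0,0,.05),(323.9,179.25)),("side",(0,0,.05),(330.3,198)),("top",(-.085,0,.087),(355.8,179.5)),("side",(-.085,0,.087),(338.2,208.3)),
("top",(-.108,-.05,.079),(366.5,163.8)),("side",(-.108,-.05,.079),(362.5,214.5)),
("top",(.235,0,.05),(237.5,169)),("side",(.235,0,.05),(314,145)),("top",(-.215,0,.014),(400.7,190.5)),("side",(-.215,0,.014),(352,277))]
f=lambda v:np.concatenate([proj(n,mag(v,P))[0]-u for n,P,u in L])
r=least_squares(f,[.45,0,1.5],loss="soft_l1");print(r.x);print(r.fun.reshape(-1,2))
E
python3 m.py
```

```text
pack [0.4055 0.3409 0.0123 2.6155] 0.45357920348316044
pack [0.4499 0.1162 0.0134 3.1592] 0.3130073772677091
pack [0.4299 0.0118 0.0132 0.0322] 0.2767555489519281
pack [ 0.4514 -0.3131  0.0139 -0.2126] 0.27315692152829446
mouthroof [0.5976 0.0402 0.0481] grip [ 0.5889 -0.0424  0.086 ] knob [ 0.6342 -0.0716  0.0798]
[0.5979 0.0406 1.4568]
[[-0.0605 -0.7331]
 [-0.3694 -0.6356]
 [ 0.5992  0.1415]
 [-0.0931  0.1197]
 [ 0.4477 -1.2013]
 [-0.1536  0.5789]
 [ 0.5864 -0.4686]
 [-1.5457 -0.501 ]
 [ 0.4832 -0.5465]
 [-1.3734 -3.0441]]
```

```bash
cat > go.py <<'E'
"""go.py [m|w] x y z phi : rows to a tool-down target (phi: yaw of tool y); m = magazine frame, phi relative to magazine"""
import sys
from h import *
from scipy.spatial.transform import Rotation as R
V=np.load("mag.npy")
def state():
    s=sense();M=R.from_quat(s["tool_rot"]).as_matrix()
    return s,np.asarray(s["ee_pos"]),np.arctan2(M[1,1],M[0,1]),M
def rows(p,phi,t,tphi,step=.038):
    d=np.array(t)-p;a=(tphi-phi+np.pi)%(2*np.pi)-np.pi   # yaw change
    n=max(1,int(np.ceil(np.abs(d).max()/step)),int(np.ceil(abs(a)/.143)));out=[]
    w=d/n
    for i in range(n):
        f=phi+a*i/n;out.append([w[0]*-np.sin(f)+w[1]*np.cos(f),w[0]*np.cos(f)+w[1]*np.sin(f),-w[2]])
    return n,np.array(out)/.04,-a/n/(np.pi/2)
if __name__=="__main__":
    s,p,phi,M=state();f=sys.argv[1];x,y,z,ph=map(float,sys.argv[2:6])
    t=[x,y,z]
    if f=="m": t=mag(V,np.array([x,y,z]))[0];ph+=V[2]
    n,S,a=rows(p,phi,t,ph)
    print("at",p,phi,"to",t,"n",n,"ang",round(a,4),"j6 est",np.arctan2(t[1],t[0])-ph,"tilt",M[:2,2]);print(np.round(S,3).tolist())
E
python3 -c "
import numpy as np;np.save('mag.npy',[.5979,.0406,1.4568])"
python3 go.py m -.108 -.050 .130 0
```

```text
at [0.1359 0.5327 0.2448] 1.320963758516938 to [ 0.6353 -0.0724  0.13  ] n 16 ang -0.0054 j6 est -1.570253065562865 tilt [-0.0006 -0.0012]
[[-0.99, -0.723, 0.179], [-0.984, -0.732, 0.179], [-0.977, -0.74, 0.179], [-0.971, -0.748, 0.179], [-0.965, -0.756, 0.179], [-0.958, -0.765, 0.179], [-0.952, -0.773, 0.179], [-0.945, -0.781, 0.179], [-0.939, -0.789, 0.179], [-0.932, -0.797, 0.179], [-0.925, -0.804, 0.179], [-0.918, -0.812, 0.179], [-0.911, -0.82, 0.179], [-0.904, -0.828, 0.179], [-0.897, -0.835, 0.179], [-0.89, -0.843, 0.179]]
```

Emit:
carry_out --gripper '[40, 40, 40, 40, 40]' --slide '[[-0.98, -0.73, 0.1], [-0.98, -0.73, 0.1], [-0.98, -0.74, 0.1], [-0.97, -0.75, 0.1], [-0.96, -0.76, 0.1]]' --angular '[[0, 0, -0.005], [0, 0, -0.005], [0, 0, -0.005], [0, 0, -0.005], [0, 0, -0.005]]' --squeeze 25

```text
clock: 0.6
ee_pos: [0.2917, 0.3417, 0.225]
tool_rot: [0.105, 0.995, -0.0, -0.0]
ft_force: [0.9, -0.3, 0.2]
gripper_width: 0.47
grasp_force: 0.0
```

Emit:
carry_out --gripper '[40, 40, 40, 40, 40]' --slide '[[-0.96, -0.76, 0.1], [-0.95, -0.77, 0.1], [-0.95, -0.78, 0.1], [-0.94, -0.79, 0.1], [-0.93, -0.8, 0.1]]' --angular '[[0, 0, -0.005], [0, 0, -0.005], [0, 0, -0.005], [0, 0, -0.005], [0, 0, -0.005]]'

```text
clock: 1.1
ee_pos: [0.4473, 0.1518, 0.2051]
tool_rot: [0.085, 0.996, 0.0, -0.0]
ft_force: [0.6, 1.1, 0.4]
gripper_width: 0.468
grasp_force: 0.0
```

Emit:
carry_out --gripper '[40, 40, 40, 40, 40]' --slide '[[-0.93, -0.8, 0.1], [-0.92, -0.81, 0.1], [-0.91, -0.82, 0.1], [-0.9, -0.83, 0.1], [-0.6, -0.5, 0.1]]' --angular '[[0, 0, -0.005], [0, 0, -0.005], [0, 0, -0.005], [0, 0, -0.005], [0, 0, -0.005]]'

```text
clock: 1.6
ee_pos: [0.5927, -0.0244, 0.1845]
tool_rot: [0.067, 0.998, -0.0, -0.0]
ft_force: [-0.1, 0.7, -0.4]
gripper_width: 0.468
grasp_force: 0.0
```

```bash
python3 go.py m -.108 -.050 .120 0
```

```text
at [ 0.5927 -0.0244  0.1845] 1.437012908087383 to [ 0.6353 -0.0724  0.12  ] n 2 ang -0.0063 j6 est -1.570253065562865 tilt [-0.0005 -0.0002]
[[-0.608, -0.523, 0.807], [-0.603, -0.529, 0.807]]
```

Emit:
carry_out --gripper '[40, 40, 40]' --slide '[[-0.61, -0.52, 0.8], [-0.6, -0.53, 0.8], [0, 0, 0]]' --angular '[[0, 0, -0.006], [0, 0, -0.006], [0, 0, 0]]'

```text
clock: 1.9
ee_pos: [0.6336, -0.0718, 0.1156]
tool_rot: [0.058, 0.998, 0.001, -0.004]
ft_force: [0.6, -0.7, -2.1]
gripper_width: 0.47
grasp_force: 0.0
```

```bash
python3 go.py m -.108 -.050 .064 0; python3 - <<'E'
from h import *
for n in C: cv2.imwrite(f"pics/{n}1.png",snapshot(n)[:,:,::-1])
a=cv2.imread("pics/top1.png")[130:220,310:410];b=cv2.imread("pics/side1.png")[150:290,290:410]
cv2.imwrite("pics/d.png",np.hstack([cv2.resize(a,(400,360),interpolation=2),cv2.resize(b,(360,420),interpolation=2)[:360]]))
E
```

```text
at [ 0.6336 -0.0718  0.1156] 1.4548910927167016 to [ 0.6353 -0.0724  0.064 ] n 2 ang -0.0006 j6 est -1.570253065562865 tilt [-0.0079  0.0019]
[[-0.022, -0.005, 0.645], [-0.022, -0.005, 0.645]]
```

View pics/d.png

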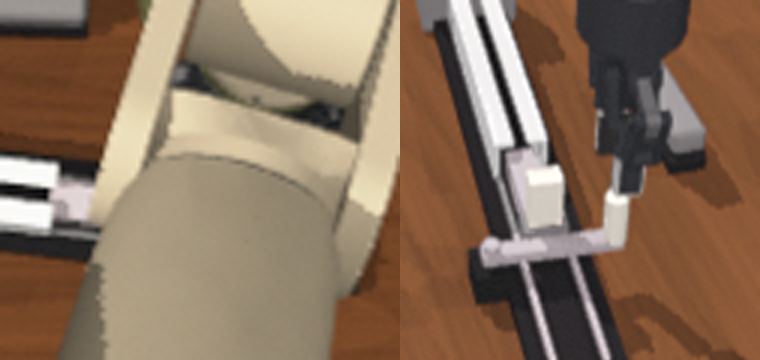

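The gripper's fingers hang right above the knob (side crop about (615,190)), so I'll descend and grasp.

Emit:
carry_out --gripper '[40, 40, 40, 18, 18]' --slide '[[0, 0, 0.65], [0, 0, 0.65], [0, 0, 0], [0, 0, 0], [0, 0, 0]]' --angular '[[0, 0, 0], [0, 0, 0], [0, 0, 0], [0, 0, 0], [0, 0, 0]]'

```text
clock: 2.5
ee_pos: [0.6346, -0.0696, 0.0716]
tool_rot: [0.056, 0.998, -0.001, 0.001]
ft_force: [-1.3, -3.0, -0.0]
gripper_width: 0.215
grasp_force: 1.7
```

Emit:
carry_out --gripper '[10, 10, 10]' --slide '[[0, 0, 0], [0, 0, 0], [0, 0, 0]]' --angular '[[0, 0, 0], [0, 0, 0], [0, 0, 0]]'

```text
clock: 2.8
ee_pos: [0.6346, -0.0698, 0.0715]
tool_rot: [0.057, 0.998, -0.001, 0.002]
ft_force: [-2.5, -2.3, 8.3]
gripper_width: 0.198
grasp_force: 24.8
```

Emit:
carry_out --gripper '[10, 10, 10, 10]' --slide '[[0.02, -0.31, 0], [0.02, -0.31, 0], [0.02, -0.31, 0], [0.02, -0.31, 0]]' --angular '[[0, 0, 0.0833], [0, 0, 0.0833], [0, 0, 0.0833], [0, 0, 0.0833]]'

```text
clock: 3.2
ee_pos: [0.6166, -0.1152, 0.0714]
tool_rot: [0.315, 0.949, 0.0, 0.001]
ft_force: [-3.3, 2.6, 7.6]
gripper_width: 0.194
grasp_force: 24.8
```

```bash
python3 - <<'E'
from go import *
s,p,phi,M=state()
h=mag(V,np.array([-.108,.045,.035]))[0];d=p-h
print(p,phi-V[2],"radius",np.hypot(*d[:2]),"lever ang",np.pi/2-(-1)*0-( np.arctan2(d[1],d[0])-V[2]+np.pi), s["ft_force"],s["gripper_width"])
E
```

```text
[ 0.6166 -0.1152  0.0714] -0.5277191835069489 radius 0.09273257959027091 lever ang 0.5022908462603857 [-3.2563  2.6337  7.6347] 0.19360407853567618
```

Emit:
carry_out --gripper '[10, 10, 10, 10]' --slide '[[0.02, -0.31, 0], [0.02, -0.31, 0], [0.02, -0.31, 0], [0.02, -0.31, 0]]' --angular '[[0, 0, 0.0833], [0, 0, 0.0833], [0, 0, 0.0833], [0, 0, 0.0833]]'

```text
clock: 3.6
ee_pos: [0.578, -0.1454, 0.0714]
tool_rot: [0.55, 0.835, 0.001, 0.001]
ft_force: [-0.5, 5.9, 8.2]
gripper_width: 0.199
grasp_force: 24.9
```

Emit:
carry_out --gripper '[10, 10, 10, 10, 10]' --slide '[[0.02, -0.31, 0], [0.02, -0.31, 0], [0.02, -0.31, 0], [0.02, -0.34, 0], [0, 0, 0]]' --angular '[[0, 0, 0.0833], [0, 0, 0.0833], [0, 0, 0.0833], [0, 0, 0.0833], [0, 0, 0]]'

```text
clock: 4.1
ee_pos: [0.5299, -0.1523, 0.0715]
tool_rot: [0.747, 0.665, 0.003, 0.003]
ft_force: [9.4, 7.5, 3.5]
gripper_width: 0.196
grasp_force: 25.2
```

```bash
python3 - <<'E'
from go import *
s,p,phi,M=state()
h=mag(V,np.array([-.108,.045,.035]))[0];d=p-h
print(p,phi-V[2],"radius",np.hypot(*d[:2]),"lever ang",-np.pi/2-( np.arctan2(d[1],d[0])-V[2]), s["ft_force"],s["gripper_width"])
E
```

```text
[ 0.5299 -0.1523  0.0715] -1.573737776098397 radius 0.0913531650345402 lever ang 1.5781150998665776 [9.3611 7.5365 3.4945] 0.19586600574119875
```

Emit:
carry_out --gripper '[45, 45, 45, 45]' --slide '[[0, 0, 0], [0, 0, 0], [0, 0, -0.7], [0, 0, -0.7]]' --angular '[[0, 0, 0], [0, 0, 0], [0, 0, 0], [0, 0, 0]]'

```text
clock: 4.5
ee_pos: [0.5274, -0.153, 0.1257]
tool_rot: [0.746, 0.666, -0.0, -0.001]
ft_force: [-0.3, 0.2, -0.3]
gripper_width: 0.528
grasp_force: 0.0
```

```bash
python3 -c "
import numpy as np;np.save('mag.npy',[.5979,.042,1.456])"
python3 go.py m -.085 0 .125 -1.5708
```

```text
at [ 0.5274 -0.153   0.1257] -0.11255928963385549 to [ 0.5882 -0.0424  0.125 ] n 3 ang 0.0005 j6 est 0.04276714638538752 tilt [-0.0018  0.001 ]
[[0.972, 0.4, 0.006], [0.973, 0.399, 0.006], [0.973, 0.399, 0.006]]
```

Emit:
carry_out --gripper '[45, 45, 45, 45]' --slide '[[0.97, 0.4, 0], [0.97, 0.4, 0], [0.97, 0.4, 0], [0, 0, 0]]' --angular '[[0, 0, 0], [0, 0, 0], [0, 0, 0], [0, 0, 0]]'

```text
clock: 4.9
ee_pos: [0.5899, -0.0389, 0.1254]
tool_rot: [0.744, 0.668, 0.001, -0.0]
ft_force: [-0.4, 0.1, -0.2]
gripper_width: 0.525
grasp_force: 0.0
```

Emit:
carry_out --gripper '[45, 45, 45, 20, 20]' --slide '[[0, 0, 0.75], [0, 0, 0.75], [0, 0, 0], [0, 0, 0], [0, 0, 0]]' --angular '[[0, 0, 0], [0, 0, 0], [0, 0, 0], [0, 0, 0], [0, 0, 0]]'

```text
clock: 5.4
ee_pos: [0.5885, -0.0433, 0.0667]
tool_rot: [0.746, 0.666, 0.0, 0.0]
ft_force: [-3.0, -1.7, -3.4]
gripper_width: 0.3
grasp_force: 27.7
```

Emit:
carry_out --gripper '[20, 20]' --slide '[[0, 0, 0], [0, 0, 0]]' --angular '[[0, 0, 0], [0, 0, 0]]'

```text
clock: 5.6
ee_pos: [0.5886, -0.0433, 0.0666]
tool_rot: [0.746, 0.666, 0.0, 0.001]
ft_force: [-4.6, -2.3, 5.2]
gripper_width: 0.3
grasp_force: 28.7
```

Emit:
carry_out --gripper '[20, 20, 20, 20, 20]' --slide '[[-0.4, 0, 0], [-0.4, 0, 0], [-0.4, 0, 0], [-0.43, 0, 0], [0, 0, 0]]' --angular '[[0, 0, 0], [0, 0, 0], [0, 0, 0], [0, 0, 0], [0, 0, 0]]'

```text
clock: 6.1
ee_pos: [0.5808, -0.1086, 0.0666]
tool_rot: [0.746, 0.666, 0.0, -0.0]
ft_force: [-6.0, -0.9, 5.7]
gripper_width: 0.3
grasp_force: 27.0
```

```bash
cat > st.py <<'E'
from go import *
def m():
    s,p,phi,M=state();v=V;d=p[:2]-v[:2];c,n=np.cos(v[2]),np.sin(v[2])
    print("mag",c*d[0]+n*d[1],-n*d[0]+c*d[1],p[2],"phi",phi-v[2],"f",s["ft_force"],"w mm",s["gripper_width"]*85.4,s["grasp_force"],"t",s["clock"])
m()
E
python3 st.py
```

```text
mag -0.15161127304874403 -0.00027951772735993266 0.06655453267636101 phi -1.5698481590260662 f [-5.9924 -0.926   5.6516] w mm 25.61380117543496 27.020510137081146 t 6.1
```

Emit:
carry_out --gripper '[45, 45, 45, 50]' --slide '[[0, 0, 0], [0, 0, 0], [0, 0, -0.8], [0, 0, -0.8]]' --angular '[[0, 0, 0], [0, 0, 0], [0, 0, 0], [0, 0, 0]]'

```text
clock: 6.5
ee_pos: [0.5812, -0.1073, 0.1298]
tool_rot: [0.746, 0.666, -0.0, -0.001]
ft_force: [-0.2, 0.0, 0.5]
gripper_width: 0.589
grasp_force: 0.0
```

```bash
cat > chk.py <<'E'
from h import *
Q=dict(p0=((214,250),(232,157)),p1=((296,234),(265,202)),p2=((335,242),(265,231)),p3=((455,235),(316,345)))
im={n:snapshot(n) for n in C}
for n in C: cv2.imwrite(f"pics/{n}_last.png",im[n][:,:,::-1])
o={n:cv2.imread(f"pics/{n}0.png")[:,:,::-1] for n in C}
for k,v in Q.items():
    print(k,[round(float(np.abs(im[n][y-14:y+14,x-14:x+14].astype(int)-o[n][y-14:y+14,x-14:x+14]).mean()),1) for n,(x,y) in zip(("top","side"),v)])
E
python3 chk.py; python3 go.py w .4299 .0118 .10 -1.539
```

```text
p0 [12.0, 1.1]
p1 [4.5, 1.1]
p2 [11.9, 1.1]
p3 [18.8, 15.2]
at [ 0.5833 -0.1081  0.1337] -0.11189390324966189 to [0.4299, 0.0118, 0.1] n 10 ang 0.0909 j6 est 1.5664413536673434 tilt [ 0.0084 -0.0031]
[[0.255, -0.415, 0.084], [0.193, -0.447, 0.084], [0.128, -0.47, 0.084], [0.06, -0.483, 0.084], [-0.01, -0.487, 0.084], [-0.079, -0.48, 0.084], [-0.146, -0.464, 0.084], [-0.211, -0.439, 0.084], [-0.271, -0.404, 0.084], [-0.326, -0.362, 0.084]]
```

Emit:
carry_out --gripper '[50, 50, 50, 50, 50]' --slide '[[0.255, -0.415, 0], [0.19, -0.45, 0.05], [0.13, -0.47, 0.08], [0.06, -0.48, 0.08], [-0.01, -0.49, 0.08]]' --angular '[[0, 0, 0.091], [0, 0, 0.091], [0, 0, 0.091], [0, 0, 0.091], [0, 0, 0.091]]'

```text
clock: 7.1
ee_pos: [0.5039, -0.0469, 0.1173]
tool_rot: [0.933, 0.361, 0.0, 0.0]
ft_force: [-0.4, 0.0, 1.5]
gripper_width: 0.59
grasp_force: 0.0
```

Emit:
carry_out --gripper '[50, 50, 50, 50, 50]' --slide '[[-0.08, -0.48, 0.08], [-0.15, -0.46, 0.08], [-0.21, -0.44, 0.08], [-0.27, -0.4, 0.08], [-0.33, -0.36, 0.08]]' --angular '[[0, 0, 0.091], [0, 0, 0.091], [0, 0, 0.091], [0, 0, 0.091], [0, 0, 0.091]]'

```text
clock: 7.6
ee_pos: [0.4272, 0.0126, 0.1014]
tool_rot: [1.0, 0.012, 0.0, 0.0]
ft_force: [-0.6, -0.2, -0.4]
gripper_width: 0.585
grasp_force: 0.0
```

Emit:
carry_out --gripper '[50]' --slide '[[0, 0, 0]]' --angular '[[0, 0, 0]]'

```text
clock: 7.7
ee_pos: [0.4259, 0.0133, 0.1013]
tool_rot: [1.0, 0.014, -0.001, -0.0]
ft_force: [0.7, -0.8, 0.1]
gripper_width: 0.587
grasp_force: 0.0
```

```bash
python3 go.py w .4299 .0118 .022 -1.539; python3 chk.py; python3 - <<'E'
from h import *
t=cv2.imread("pics/top_last.png")[120:290,190:490];s=cv2.imread("pics/side_last.png")[190:390,220:420]
cv2.imwrite("pics/e.png",np.hstack([cv2.resize(t,(480,272),interpolation=2),cv2.resize(s,(272,272),interpolation=2)]))
E
```

```text
at [0.4259 0.0133 0.1013] -1.542707783130328 to [0.4299, 0.0118, 0.022] n 3 ang -0.0008 j6 est 1.5664413536673434 tilt [-0.0019  0.0007]
[[0.033, 0.014, 0.66], [0.033, 0.014, 0.66], [0.033, 0.014, 0.66]]
p0 [4.4, 11.4]
p1 [30.0, 29.5]
p2 [103.5, 1.0]
p3 [4.7, 1.0]
```

View pics/e.png

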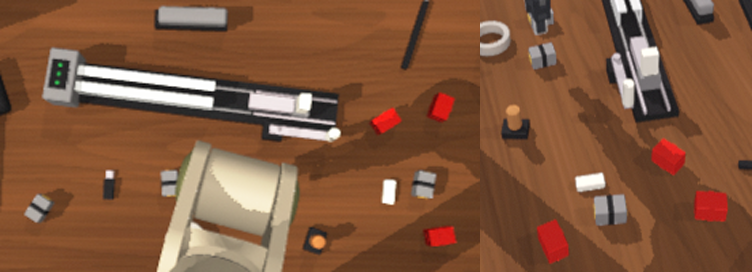

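The lever is open beside the rail, the plunger is drawn back, and the bay shows dark and empty at crop (230,98). Next I'll grasp pack2.

Emit:
carry_out --gripper '[50, 50, 50, 50, 24]' --slide '[[0.03, 0.015, 0.66], [0.03, 0.015, 0.66], [0.03, 0.015, 0.66], [0, 0, 0], [0, 0, 0]]' --angular '[[0, 0, 0], [0, 0, 0], [0, 0, 0], [0, 0, 0], [0, 0, 0]]' --squeeze 35

```text
clock: 8.3
ee_pos: [0.432, 0.0099, 0.0228]
tool_rot: [1.0, 0.015, 0.0, 0.0]
ft_force: [0.2, -1.2, -0.3]
gripper_width: 0.428
grasp_force: 0.0
```

Emit:
carry_out --gripper '[22, 22, 22]' --slide '[[0, 0, 0], [0, 0, 0], [0, 0, 0]]' --angular '[[0, 0, 0], [0, 0, 0], [0, 0, 0]]'

```text
clock: 8.6
ee_pos: [0.432, 0.0101, 0.0235]
tool_rot: [1.0, 0.015, 0.001, 0.0]
ft_force: [-1.3, -0.8, 8.0]
gripper_width: 0.321
grasp_force: 36.0
```

Emit:
carry_out --gripper '[22, 22, 22]' --slide '[[0, 0, -0.7], [0, 0, -0.7], [0, 0, -0.5]]' --angular '[[0, 0, 0], [0, 0, 0], [0, 0, 0]]'

```text
clock: 8.9
ee_pos: [0.4315, 0.0103, 0.1004]
tool_rot: [1.0, 0.015, 0.001, 0.0]
ft_force: [1.0, -0.1, -0.3]
gripper_width: 0.318
grasp_force: 35.0
```

```bash
python3 st.py; python3 go.py m -.030 0 .095 -1.5708
```

```text
mag -0.050527996437868955 0.16166522719491347 0.10040380206978126 phi -2.9975843369697097 f [ 0.9772 -0.1076 -0.2593] w mm 27.141586130163873 35.009833574295044 t 8.9
at [0.4315 0.0103 0.1004] -1.5415843369697095 to [0.5945 0.0122 0.095 ] n 10 ang -0.0908 j6 est 0.13531554248721062 tilt [ 0.0018 -0.0005]
[[0.407, 0.007, 0.014], [0.402, 0.065, 0.014], [0.389, 0.122, 0.014], [0.368, 0.176, 0.014], [0.339, 0.226, 0.014], [0.303, 0.272, 0.014], [0.262, 0.312, 0.014], [0.214, 0.346, 0.014], [0.163, 0.373, 0.014], [0.108, 0.393, 0.014]]
```

Emit:
carry_out --gripper '[22, 22, 22, 22, 22]' --slide '[[0.41, 0.01, 0], [0.4, 0.065, 0], [0.39, 0.12, 0], [0.37, 0.18, 0], [0.34, 0.23, 0]]' --angular '[[0, 0, -0.091], [0, 0, -0.091], [0, 0, -0.091], [0, 0, -0.091], [0, 0, -0.091]]'

```text
clock: 9.4
ee_pos: [0.5137, 0.0111, 0.0989]
tool_rot: [0.931, 0.366, 0.0, 0.0]
ft_force: [-0.5, -0.6, -0.2]
gripper_width: 0.316
grasp_force: 35.0
```

Emit:
carry_out --gripper '[22, 22, 22, 22, 22]' --slide '[[0.3, 0.27, 0], [0.26, 0.31, 0], [0.21, 0.35, 0], [0.16, 0.37, 0], [0.11, 0.39, 0]]' --angular '[[0, 0, -0.091], [0, 0, -0.091], [0, 0, -0.091], [0, 0, -0.091], [0, 0, -0.091]]'

```text
clock: 9.9
ee_pos: [0.5946, 0.012, 0.0988]
tool_rot: [0.744, 0.669, -0.0, 0.0]
ft_force: [0.3, -0.7, -0.8]
gripper_width: 0.315
grasp_force: 35.0
```

Emit:
carry_out --gripper '[22, 22]' --slide '[[0, 0, 0], [0, 0, 0]]' --angular '[[0, 0, 0], [0, 0, 0]]'

```text
clock: 10.1
ee_pos: [0.5935, 0.012, 0.0985]
tool_rot: [0.747, 0.665, -0.0, -0.0]
ft_force: [0.1, 0.4, -0.9]
gripper_width: 0.32
grasp_force: 35.0
```

```bash
python3 st.py; python3 go.py m -.030 0 .0385 -1.5708
```

```text
mag -0.03033926565591658 0.0009160373362776704 0.09846969736863204 phi -1.5715998871095809 f [ 0.0867  0.4046 -0.9189] w mm 27.304354265280264 35.00421345233917 t 10.1
at [0.5935 0.012  0.0985] -0.11559988710958102 to [0.5945 0.0122 0.0385] n 2 ang -0.0003 j6 est 0.13531554248721062 tilt [-0.0008  0.0001]
[[0.004, 0.011, 0.75], [0.004, 0.011, 0.75]]
```

Emit:
carry_out --gripper '[22, 22, 22, 22]' --slide '[[0, 0.02, 0.6], [0, 0, 0.5], [0, 0, 0.35], [0, 0, 0]]' --angular '[[0, 0, 0], [0, 0, 0], [0, 0, 0], [0, 0, 0]]'

```text
clock: 10.5
ee_pos: [0.5933, 0.0119, 0.0392]
tool_rot: [0.747, 0.665, -0.001, -0.001]
ft_force: [-0.3, -0.0, -0.6]
gripper_width: 0.319
grasp_force: 35.0
```

```bash
python3 st.py
```

```text
mag -0.030384972942467434 0.0011171431132800187 0.03918676015578478 phi -1.571079973785237 f [-0.2604 -0.0017 -0.6324] w mm 27.281943108106955 35.008660554885864 t 10.5
```

Emit:
carry_out --gripper '[22, 22, 40, 40]' --slide '[[0, 0.03, 0.03], [0, 0, 0.02], [0, 0, 0], [0, 0, 0]]' --angular '[[0, 0, 0], [0, 0, 0], [0, 0, 0], [0, 0, 0]]'

```text
clock: 10.9
ee_pos: [0.5963, 0.0116, 0.0392]
tool_rot: [0.746, 0.666, 0.0, 0.0]
ft_force: [-0.9, -0.9, 0.2]
gripper_width: 0.47
grasp_force: 0.0
```

Emit:
carry_out --gripper '[40, 40, 40]' --slide '[[0, 0, -0.7], [0, 0, -0.9], [0, 0, -0.6]]' --angular '[[0, 0, 0], [0, 0, 0], [0, 0, 0]]'

```text
clock: 11.2
ee_pos: [0.5966, 0.0116, 0.1291]
tool_rot: [0.746, 0.666, 0.001, 0.001]
ft_force: [0.1, 0.4, 0.7]
gripper_width: 0.468
grasp_force: 0.0
```

Emit:
carry_out --gripper '[45, 45, 45, 45, 45]' --slide '[[-0.8, 0, 0], [-0.8, 0, 0], [-0.8, 0, 0], [-0.62, 0, 0], [0, 0, 0]]' --angular '[[0, 0, 0], [0, 0, 0], [0, 0, 0], [0, 0, 0], [0, 0, 0]]'

```text
clock: 11.7
ee_pos: [0.5824, -0.1112, 0.1269]
tool_rot: [0.747, 0.665, -0.0, 0.001]
ft_force: [0.3, 0.3, 0.0]
gripper_width: 0.525
grasp_force: 0.0
```

```bash
python3 st.py;python3 go.py m -.151 0 .067 -1.5708; python3 chk.py;  python3 - <<'E'
from h import *
t=cv2.imread("pics/top_last.png")[150:210,300:400];s=cv2.imread("pics/side_last.png")[180:280,290:390]
cv2.imwrite("pics/f.png",np.hstack([cv2.resize(t,(400,240),interpolation=2),cv2.resize(s,(400,400),interpolation=2)[:240]]))
E
```

```text
mag -0.15395554572986522 -0.00210161463279474 0.12685364362345825 phi -1.5720348143367795 f [0.2523 0.3227 0.0139] w mm 44.80013879633498 0.0 t 11.7
at [ 0.5824 -0.1112  0.1269] -0.11603481433677945 to [ 0.5806 -0.108   0.067 ] n 2 ang -0.0004 j6 est -0.06912152593006651 tilt [ 0.0006 -0.0008]
[[0.037, -0.026, 0.748], [0.037, -0.026, 0.748]]
p0 [12.8, 1.1]
p1 [4.9, 1.0]
p2 [24.5, 24.4]
p3 [19.6, 15.3]
```

View pics/f.png

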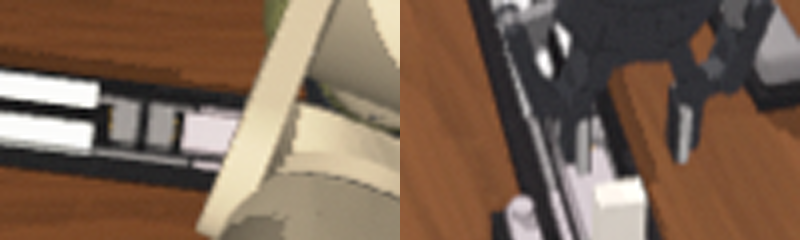

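The pack lies straight in the bay, between the mouth and the ram (top crop (145,125)). Next I'll grasp the plunger grip, push it home and draw it back.

Emit:
carry_out --gripper '[45, 45, 45, 20, 20]' --slide '[[0.04, -0.03, 0.75], [0.04, -0.03, 0.75], [0, 0, 0], [0, 0, 0], [0, 0, 0]]' --angular '[[0, 0, 0], [0, 0, 0], [0, 0, 0], [0, 0, 0], [0, 0, 0]]'

```text
clock: 12.3
ee_pos: [0.5812, -0.1045, 0.0679]
tool_rot: [0.746, 0.666, 0.001, 0.001]
ft_force: [1.2, 1.1, -2.5]
gripper_width: 0.298
grasp_force: 36.5
```

Emit:
carry_out --gripper '[20, 20]' --slide '[[0, 0, 0], [0, 0, 0]]' --angular '[[0, 0, 0], [0, 0, 0]]'

```text
clock: 12.5
ee_pos: [0.5812, -0.1046, 0.0678]
tool_rot: [0.746, 0.666, 0.001, 0.001]
ft_force: [0.5, 4.5, 5.7]
gripper_width: 0.301
grasp_force: 37.4
```

Emit:
carry_out --gripper '[20, 20, 20, 20, 20]' --slide '[[0.35, 0, 0], [0.35, 0, 0], [0.35, 0, 0], [0.35, 0, 0], [0.22, 0, 0]]' --angular '[[0, 0, 0], [0, 0, 0], [0, 0, 0], [0, 0, 0], [0, 0, 0]]'

```text
clock: 13.0
ee_pos: [0.5888, -0.0405, 0.0679]
tool_rot: [0.746, 0.666, 0.0, 0.002]
ft_force: [1.2, -3.5, 5.8]
gripper_width: 0.305
grasp_force: 37.6
```

Emit:
carry_out --gripper '[20]' --slide '[[0.02, 0, 0]]' --angular '[[0, 0, 0]]'

```text
clock: 13.1
ee_pos: [0.5888, -0.04, 0.0679]
tool_rot: [0.746, 0.666, 0.0, 0.002]
ft_force: [-0.3, -4.4, 6.5]
gripper_width: 0.299
grasp_force: 37.7
```

```bash
python3 st.py
```

```text
mag -0.0824749208673491 -0.00036278898979099326 0.06786572573218941 phi -1.5678147537529392 f [-0.308  -4.4063  6.4791] w mm 25.512677370251225 37.7412611246109 t 13.1
```

Emit:
carry_out --gripper '[20, 20, 20, 20, 20]' --slide '[[-0.35, 0, 0], [-0.35, 0, 0], [-0.35, 0, 0], [-0.35, 0, 0], [-0.25, 0, 0]]' --angular '[[0, 0, 0], [0, 0, 0], [0, 0, 0], [0, 0, 0], [0, 0, 0]]'

```text
clock: 13.6
ee_pos: [0.581, -0.1053, 0.0677]
tool_rot: [0.746, 0.666, 0.001, 0.0]
ft_force: [11.4, 52.3, -2.0]
gripper_width: 0.298
grasp_force: 36.5
```

Emit:
carry_out --gripper '[20, 45, 45, 50, 50]' --slide '[[0, 0, 0], [0, 0, 0], [0, 0, 0], [0, 0, -0.8], [0, 0, -0.8]]' --angular '[[0, 0, 0], [0, 0, 0], [0, 0, 0], [0, 0, 0], [0, 0, 0]]'

```text
clock: 14.1
ee_pos: [0.58, -0.1054, 0.1306]
tool_rot: [0.746, 0.666, -0.001, -0.001]
ft_force: [0.4, -0.3, 0.4]
gripper_width: 0.591
grasp_force: 0.0
```

```bash
python3 st.py;python3 chk.py;python3 go.py w .4499 .1162 .10 -1.553
```

```text
mag -0.14844178792682788 0.0008807926578156197 0.13064573624321937 phi -1.5686047073883667 f [ 0.3569 -0.2604  0.3549] w mm 50.48143044220508 0.0 t 14.1
p0 [12.2, 1.1]
p1 [4.3, 1.1]
p2 [25.6, 24.4]
p3 [34.6, 41.2]
at [ 0.5821 -0.1061  0.1346] -0.11243693327245706 to [0.4499, 0.1162, 0.1] n 11 ang 0.0834 j6 est 1.8057559361120985 tilt [ 0.007  -0.0032]
[[0.468, -0.355, 0.079], [0.418, -0.413, 0.079], [0.36, -0.464, 0.079], [0.297, -0.508, 0.079], [0.228, -0.542, 0.079], [0.155, -0.567, 0.079], [0.08, -0.582, 0.079], [0.003, -0.588, 0.079], [-0.074, -0.583, 0.079], [-0.149, -0.569, 0.079], [-0.222, -0.544, 0.079]]
```

Emit:
carry_out --gripper '[50, 50, 50, 50, 50]' --slide '[[0.47, -0.355, 0], [0.42, -0.41, 0.08], [0.36, -0.46, 0.08], [0.3, -0.51, 0.08], [0.23, -0.54, 0.08]]' --angular '[[0, 0, 0.0834], [0, 0, 0.0834], [0, 0, 0.0834], [0, 0, 0.0834], [0, 0, 0.0834]]'

```text
clock: 14.7
ee_pos: [0.52, -0.0034, 0.1171]
tool_rot: [0.922, 0.388, -0.0, -0.0]
ft_force: [-0.6, -0.6, -0.2]
gripper_width: 0.586
grasp_force: 0.0
```

Emit:
carry_out --gripper '[50, 50, 50, 50, 50]' --slide '[[0.155, -0.57, 0.08], [0.08, -0.58, 0.08], [0, -0.59, 0.08], [-0.07, -0.58, 0.08], [-0.15, -0.57, 0.08]]' --angular '[[0, 0, 0.0834], [0, 0, 0.0834], [0, 0, 0.0834], [0, 0, 0.0834], [0, 0, 0.0834]]'

```text
clock: 15.2
ee_pos: [0.46, 0.0976, 0.1012]
tool_rot: [0.997, 0.071, -0.0, 0.0]
ft_force: [-0.4, 0.5, 0.3]
gripper_width: 0.58
grasp_force: 0.0
```

Emit:
carry_out --gripper '[50, 50]' --slide '[[-0.22, -0.54, 0.08], [0, 0, 0]]' --angular '[[0, 0, 0.0834], [0, 0, 0]]'

```text
clock: 15.4
ee_pos: [0.447, 0.1186, 0.0978]
tool_rot: [1.0, 0.008, -0.001, -0.0]
ft_force: [0.5, 0.7, 0.3]
gripper_width: 0.586
grasp_force: 0.0
```

```bash
python3 chk.py; python3 go.py w .4499 .1162 .023 -1.553
```

```text
p0 [2.9, 1.1]
p1 [109.0, 1.0]
p2 [21.5, 24.3]
p3 [25.5, 38.5]
at [0.4489 0.1171 0.0983] -1.5504885586368944 to [0.4499, 0.1162, 0.023] n 2 ang 0.0008 j6 est 1.8057559361120985 tilt [-0.0001 -0.0003]
[[0.012, 0.011, 0.942], [0.012, 0.011, 0.942]]
```

Emit:
carry_out --gripper '[50, 50, 50, 50, 24]' --slide '[[0.01, 0.01, 0.63], [0.01, 0.01, 0.63], [0, 0, 0.62], [0, 0, 0], [0, 0, 0]]' --angular '[[0, 0, 0], [0, 0, 0], [0, 0, 0], [0, 0, 0], [0, 0, 0]]'

```text
clock: 16.0
ee_pos: [0.4502, 0.1158, 0.0236]
tool_rot: [1.0, 0.009, -0.0, 0.0]
ft_force: [-0.1, -0.1, -0.2]
gripper_width: 0.432
grasp_force: 0.0
```

Emit:
carry_out --gripper '[22, 22, 22]' --slide '[[0, 0, 0], [0, 0, 0], [0, 0, 0]]' --angular '[[0, 0, 0], [0, 0, 0], [0, 0, 0]]'

```text
clock: 16.3
ee_pos: [0.4504, 0.1162, 0.0243]
tool_rot: [1.0, 0.009, 0.001, 0.0]
ft_force: [-0.2, -2.0, 6.5]
gripper_width: 0.322
grasp_force: 34.2
```

Emit:
carry_out --gripper '[22, 22, 22]' --slide '[[0, 0, -0.7], [0, 0, -0.7], [0, 0, -0.5]]' --angular '[[0, 0, 0], [0, 0, 0], [0, 0, 0]]'

```text
clock: 16.6
ee_pos: [0.4498, 0.1164, 0.1012]
tool_rot: [1.0, 0.009, 0.001, -0.0]
ft_force: [1.2, 0.6, -1.1]
gripper_width: 0.321
grasp_force: 33.9
```

```bash
python3 st.py; python3 go.py m -.030 0 .095 -1.5708
```

```text
mag 0.056923791575631426 0.15561170736144195 0.10115930043783064 phi -3.0092942860265546 f [ 1.2158  0.6241 -1.0554] w mm 27.405329581062478 33.939913439098746 t 16.6
at [0.4498 0.1164 0.1012] -1.5532942860265546 to [0.5945 0.0122 0.095 ] n 11 ang -0.0833 j6 est 0.13531554248721062 tilt [0.0016 0.0001]
[[0.325, 0.242, 0.014], [0.29, 0.283, 0.014], [0.251, 0.318, 0.014], [0.207, 0.348, 0.014], [0.16, 0.372, 0.014], [0.11, 0.39, 0.014], [0.058, 0.401, 0.014], [0.006, 0.405, 0.014], [-0.047, 0.402, 0.014], [-0.099, 0.393, 0.014], [-0.15, 0.376, 0.014]]
```

Emit:
carry_out --gripper '[22, 22, 22, 22, 22]' --slide '[[0.325, 0.24, 0], [0.29, 0.28, 0], [0.25, 0.32, 0], [0.21, 0.35, 0], [0.16, 0.37, 0]]' --angular '[[0, 0, -0.0833], [0, 0, -0.0833], [0, 0, -0.0833], [0, 0, -0.0833], [0, 0, -0.0833]]'

```text
clock: 17.1
ee_pos: [0.5159, 0.0688, 0.0996]
tool_rot: [0.943, 0.332, 0.0, 0.0]
ft_force: [-0.5, -0.2, -2.1]
gripper_width: 0.322
grasp_force: 33.9
```

Emit:
carry_out --gripper '[22, 22, 22, 22, 22]' --slide '[[0.11, 0.39, 0], [0.06, 0.4, 0], [0, 0.405, 0], [-0.05, 0.4, 0], [-0.1, 0.39, 0]]' --angular '[[0, 0, -0.0833], [0, 0, -0.0833], [0, 0, -0.0833], [0, 0, -0.0833], [0, 0, -0.0833]]'

```text
clock: 17.6
ee_pos: [0.5812, 0.0213, 0.0995]
tool_rot: [0.787, 0.618, -0.0, -0.0]
ft_force: [-0.4, -0.1, -1.2]
gripper_width: 0.323
grasp_force: 33.9
```

Emit:
carry_out --gripper '[22, 22, 22]' --slide '[[-0.16, 0.38, 0], [0, 0, 0.1], [0, 0, 0]]' --angular '[[0, 0, -0.0833], [0, 0, 0], [0, 0, 0]]'

```text
clock: 17.9
ee_pos: [0.5933, 0.012, 0.0946]
tool_rot: [0.747, 0.664, -0.0, -0.001]
ft_force: [-0.0, 1.1, 0.0]
gripper_width: 0.326
grasp_force: 34.0
```

```bash
python3 st.py; python3 go.py m -.031 0 .0385 -1.5708
```

```text
mag -0.030306923914742455 0.0011832102665842096 0.09464307582995825 phi -1.573507975843303 f [-0.0027  1.0826  0.0037] w mm 27.8125671868833 33.97037748713046 t 17.9
at [0.5933 0.012  0.0946] -0.11750797584330314 to [0.5943 0.0112 0.0385] n 2 ang -0.0009 j6 est 0.1336487043986511 tilt [-0.0017  0.0005]
[[-0.009, 0.015, 0.702], [-0.009, 0.015, 0.702]]
```

Emit:
carry_out --gripper '[22, 22, 22, 22]' --slide '[[0, 0.03, 0.6], [0, 0, 0.5], [0, 0, 0.29], [0, 0, 0]]' --angular '[[0, 0, 0], [0, 0, 0], [0, 0, 0], [0, 0, 0]]'

```text
clock: 18.3
ee_pos: [0.5944, 0.0121, 0.0389]
tool_rot: [0.747, 0.665, -0.001, -0.001]
ft_force: [-0.4, -0.2, -0.3]
gripper_width: 0.321
grasp_force: 34.9
```

Emit:
carry_out --gripper '[40, 40, 40]' --slide '[[0, 0, 0], [0, 0, 0], [0, 0, 0]]' --angular '[[0, 0, 0], [0, 0, 0], [0, 0, 0]]'

```text
clock: 18.6
ee_pos: [0.5955, 0.0116, 0.0405]
tool_rot: [0.746, 0.665, 0.0, 0.0]
ft_force: [-1.1, -0.6, 0.3]
gripper_width: 0.467
grasp_force: 0.0
```

Emit:
carry_out --gripper '[40, 40, 40]' --slide '[[0, 0, -0.7], [0, 0, -0.9], [0, 0, -0.6]]' --angular '[[0, 0, 0], [0, 0, 0], [0, 0, 0]]'

```text
clock: 18.9
ee_pos: [0.5958, 0.0115, 0.1304]
tool_rot: [0.746, 0.666, 0.001, 0.001]
ft_force: [-0.4, 0.4, -0.3]
gripper_width: 0.467
grasp_force: 0.0
```

Emit:
carry_out --gripper '[45, 45, 45, 45, 45]' --slide '[[-0.8, 0, 0], [-0.8, 0, 0], [-0.8, 0, 0], [-0.6, 0, 0], [0, 0, 0]]' --angular '[[0, 0, 0], [0, 0, 0], [0, 0, 0], [0, 0, 0], [0, 0, 0]]'

```text
clock: 19.4
ee_pos: [0.5814, -0.1103, 0.1281]
tool_rot: [0.748, 0.664, 0.0, 0.001]
ft_force: [-0.0, 1.1, -0.7]
gripper_width: 0.529
grasp_force: 0.0
```

```bash
python3 st.py;python3 go.py m -.150 0 .067 -1.5708; python3 chk.py;  python3 - <<'E'
from h import *
t=cv2.imread("pics/top_last.png")[150:210,260:360]
s=cv2.imread("pics/side_last.png")[300:390,250:400]
cv2.imwrite("pics/g.png",np.hstack([cv2.resize(t,(400,240),interpolation=2),cv2.resize(s,(400,240),interpolation=2)]))
E
```

```text
mag -0.15322924957424727 -0.0010584363586346596 0.12812064494855646 phi -1.5737860934983356 f [-0.0347  1.0779 -0.661 ] w mm 45.14513924751325 0.0 t 19.4
at [ 0.5814 -0.1103  0.1281] -0.11778609349833569 to [ 0.5807 -0.107   0.067 ] n 2 ang -0.001 j6 est -0.06743207792737335 tilt [ 0.0008 -0.0008]
[[0.04, -0.013, 0.764], [0.04, -0.013, 0.764]]
p0 [12.6, 1.1]
p1 [20.4, 21.7]
p2 [24.7, 24.7]
p3 [35.2, 41.3]
```

View pics/g.png

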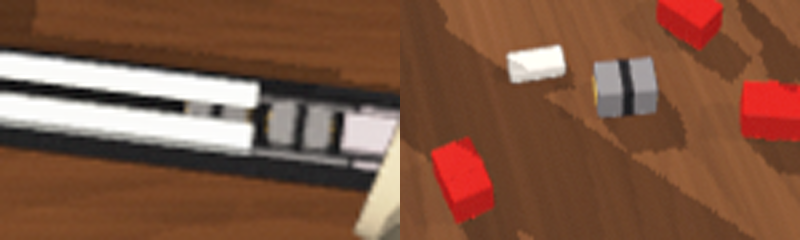

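Pack2 is seen through the slot and pack1 is in the bay. Pack3 has been knocked to about side pixel (334,333). Pushing now.

Emit:
carry_out --gripper '[45, 45, 45, 20, 20]' --slide '[[0.04, -0.015, 0.76], [0.04, -0.015, 0.76], [0, 0, 0], [0, 0, 0], [0, 0, 0]]' --angular '[[0, 0, 0], [0, 0, 0], [0, 0, 0], [0, 0, 0], [0, 0, 0]]'

```text
clock: 20.0
ee_pos: [0.5813, -0.1038, 0.0684]
tool_rot: [0.746, 0.666, 0.001, 0.001]
ft_force: [-0.4, 2.0, -2.2]
gripper_width: 0.3
grasp_force: 36.4
```

Emit:
carry_out --gripper '[20, 20]' --slide '[[0, 0, 0], [0, 0, 0]]' --angular '[[0, 0, 0], [0, 0, 0]]'

```text
clock: 20.2
ee_pos: [0.5813, -0.1039, 0.0683]
tool_rot: [0.746, 0.666, 0.001, 0.001]
ft_force: [-0.0, 6.4, 4.8]
gripper_width: 0.304
grasp_force: 37.4
```

Emit:
carry_out --gripper '[20, 20, 20, 20, 20]' --slide '[[0.35, 0, 0], [0.35, 0, 0], [0.35, 0, 0], [0.35, 0, 0], [0.2, 0, 0]]' --angular '[[0, 0, 0], [0, 0, 0], [0, 0, 0], [0, 0, 0], [0, 0, 0]]'

```text
clock: 20.7
ee_pos: [0.5887, -0.0409, 0.0683]
tool_rot: [0.746, 0.666, 0.0, 0.002]
ft_force: [-1.2, -4.0, 5.8]
gripper_width: 0.3
grasp_force: 37.4
```

Emit:
carry_out --gripper '[20]' --slide '[[0, 0, 0]]' --angular '[[0, 0, 0]]'

```text
clock: 20.8
ee_pos: [0.5888, -0.0402, 0.0682]
tool_rot: [0.746, 0.666, 0.001, 0.001]
ft_force: [-0.1, 1.7, 6.2]
gripper_width: 0.296
grasp_force: 37.5
```

```bash
python3 st.py
```

```text
mag -0.08271666069112817 -0.00042503800868333615 0.06824873650954283 phi -1.5695017527879582 f [-0.1462  1.7443  6.2279] w mm 25.313155092072563 37.50701129436493 t 20.8
```

Emit:
carry_out --gripper '[20, 20, 20, 20, 20]' --slide '[[-0.35, 0, 0], [-0.35, 0, 0], [-0.35, 0, 0], [-0.35, 0, 0], [-0.19, 0, 0]]' --angular '[[0, 0, 0], [0, 0, 0], [0, 0, 0], [0, 0, 0], [0, 0, 0]]'

```text
clock: 21.3
ee_pos: [0.5812, -0.1043, 0.0681]
tool_rot: [0.747, 0.665, 0.001, 0.0]
ft_force: [8.1, 40.2, 3.1]
gripper_width: 0.299
grasp_force: 37.1
```

Emit:
carry_out --gripper '[20, 45, 45, 50, 50]' --slide '[[0, 0, 0], [0, 0, 0], [0, 0, 0], [0, 0, -0.8], [0, 0, -0.8]]' --angular '[[0, 0, 0], [0, 0, 0], [0, 0, 0], [0, 0, 0], [0, 0, 0]]'

```text
clock: 21.8
ee_pos: [0.5804, -0.1041, 0.1311]
tool_rot: [0.746, 0.666, -0.001, -0.001]
ft_force: [0.1, -0.4, 0.3]
gripper_width: 0.585
grasp_force: 0.0
```

```bash
python3 st.py;python3 chk.py;python3 go.py w .4055 .3409 .10 1.0447
```

```text
mag -0.14711846766076395 0.0006272004488182131 0.13108863754773753 phi -1.570381063485608 f [ 0.1284 -0.4042  0.2845] w mm 49.94712418557264 0.0 t 21.8
p0 [12.9, 1.1]
p1 [20.3, 21.7]
p2 [26.1, 24.7]
p3 [34.6, 41.2]
at [ 0.5826 -0.1047  0.135 ] -0.11417277993924002 to [0.4055, 0.3409, 0.1] n 12 ang -0.0615 j6 est -0.34563546680637924 tilt [ 0.0074 -0.0034]
[[0.88, -0.472, 0.073], [0.922, -0.385, 0.073], [0.955, -0.294, 0.073], [0.979, -0.201, 0.073], [0.993, -0.106, 0.073], [0.999, -0.009, 0.073], [0.995, 0.087, 0.073], [0.982, 0.182, 0.073], [0.96, 0.276, 0.073], [0.929, 0.368, 0.073], [0.889, 0.455, 0.073], [0.841, 0.539, 0.073]]
```

Emit:
carry_out --gripper '[50, 50, 50, 50, 50]' --slide '[[0.88, -0.47, 0], [0.92, -0.385, 0.07], [0.955, -0.29, 0.07], [0.98, -0.2, 0.07], [0.99, -0.1, 0.07]]' --angular '[[0, 0, -0.0615], [0, 0, -0.0615], [0, 0, -0.0615], [0, 0, -0.0615], [0, 0, -0.0615]]'

```text
clock: 22.4
ee_pos: [0.5067, 0.0828, 0.1192]
tool_rot: [0.564, 0.826, -0.0, -0.0]
ft_force: [0.5, 0.2, 0.3]
gripper_width: 0.583
grasp_force: 0.0
```

Emit:
carry_out --gripper '[50, 50, 50, 50, 50]' --slide '[[1, -0.01, 0.07], [0.99, 0.09, 0.07], [0.98, 0.18, 0.07], [0.96, 0.28, 0.07], [0.93, 0.37, 0.07]]' --angular '[[0, 0, -0.0615], [0, 0, -0.0615], [0, 0, -0.0615], [0, 0, -0.0615], [0, 0, -0.0615]]'

```text
clock: 22.9
ee_pos: [0.4333, 0.2686, 0.1052]
tool_rot: [0.35, 0.937, -0.0, 0.0]
ft_force: [-0.3, 0.4, -0.5]
gripper_width: 0.589
grasp_force: 0.0
```

Emit:
carry_out --gripper '[50, 50, 50]' --slide '[[0.89, 0.455, 0.07], [0.84, 0.54, 0.07], [0, 0, 0]]' --angular '[[0, 0, -0.0615], [0, 0, -0.0615], [0, 0, 0]]'

```text
clock: 23.2
ee_pos: [0.4025, 0.3447, 0.0993]
tool_rot: [0.256, 0.967, -0.0, -0.0]
ft_force: [0.1, -0.5, -0.6]
gripper_width: 0.583
grasp_force: 0.0
```

```bash
python3 chk.py; python3 go.py w .4055 .3409 .023 1.0447; python3 - <<'E'
from h import *
im={n:cv2.imread(f"pics/{n}_last.png")[:,:,::-1].copy() for n in C}
b=im["top"];hsv=cv2.cvtColor(b,cv2.COLOR_RGB2HSV)
g=((hsv[...,1]<70)&(hsv[...,2]>20)).astype(np.uint8);_,l,st,ce=cv2.connectedComponentsWithStats(g)
print([(ce[i].round(1).tolist(),int(st[i,4])) for i in range(1,len(st)) if 100<st[i,4]<500 and 380<ce[i][0]<500 and 170<ce[i][1]<300])
E
```

```text
p0 [20.0, 1.1]
p1 [26.7, 27.5]
p2 [20.6, 25.8]
p3 [33.3, 44.4]
at [0.4042 0.3418 0.0996] 1.0460420218771438 to [0.4055, 0.3409, 0.023] n 3 ang 0.0003 j6 est -0.34563546680637924 tilt [-0.0004 -0.0007]
[[-0.013, -0.001, 0.638], [-0.013, -0.001, 0.638], [-0.013, -0.001, 0.638]]
[([449.0, 219.3], 195), ([432.8, 239.4], 117)]
```

Emit:
carry_out --gripper '[50, 50, 50, 50, 24]' --slide '[[-0.01, 0, 0.64], [-0.01, 0, 0.64], [-0.01, 0, 0.63], [0, 0, 0], [0, 0, 0]]' --angular '[[0, 0, 0], [0, 0, 0], [0, 0, 0], [0, 0, 0], [0, 0, 0]]'

```text
clock: 23.8
ee_pos: [0.4063, 0.3403, 0.0241]
tool_rot: [0.261, 0.965, -0.0, -0.0]
ft_force: [0.5, -0.1, 0.3]
gripper_width: 0.427
grasp_force: 0.0
```

Emit:
carry_out --gripper '[22, 22, 22]' --slide '[[0, 0, 0], [0, 0, 0], [0, 0, 0]]' --angular '[[0, 0, 0], [0, 0, 0], [0, 0, 0]]'

```text
clock: 24.1
ee_pos: [0.4063, 0.3411, 0.0249]
tool_rot: [0.26, 0.966, 0.001, 0.001]
ft_force: [-0.2, -1.7, 7.6]
gripper_width: 0.321
grasp_force: 35.6
```

Emit:
carry_out --gripper '[22, 22, 22]' --slide '[[0, 0, -0.7], [0, 0, -0.7], [0, 0, -0.5]]' --angular '[[0, 0, 0], [0, 0, 0], [0, 0, 0]]'

```text
clock: 24.4
ee_pos: [0.4058, 0.3412, 0.1017]
tool_rot: [0.26, 0.966, 0.001, 0.001]
ft_force: [-0.8, -0.0, -1.0]
gripper_width: 0.318
grasp_force: 34.9
```

```bash
python3 st.py; python3 go.py m -.031 0 .095 -1.5708; python3 - <<'E'
from h import *
im={n:cv2.imread(f"pics/{n}_last.png")[:,:,::-1].copy() for n in C}
print(packfit(im,(449,219),(334,333)))
E
```

```text
mag 0.27527292655286073 0.22513971561880158 0.1016732047268473 phi -0.4108275995706996 f [-0.816  -0.033  -0.9609] w mm 27.19716291581341 34.94393706321716 t 24.4
at [0.4058 0.3412 0.1017] 1.0451724004293004 to [0.5943 0.0112 0.095 ] n 9 ang 0.0821 j6 est 0.1336487043986511 tilt [0.0016 0.0009]
[[-0.913, -0.53, 0.019], [-0.974, -0.408, 0.019], [-1.018, -0.28, 0.019], [-1.046, -0.147, 0.019], [-1.056, -0.011, 0.019], [-1.049, 0.125, 0.019], [-1.024, 0.258, 0.019], [-0.982, 0.388, 0.019], [-0.924, 0.511, 0.019]]
(array([ 0.4929, -0.2995,  0.0138, -0.2214]), np.float64(0.3248887366997778))
```

```bash
sed -i 's/step=.038/step=.033/' go.py; python3 go.py m -.031 0 .095 -1.5708
```

```text
at [0.4058 0.3412 0.1017] 1.0451724004293004 to [0.5943 0.0112 0.095 ] n 11 ang 0.0671 j6 est 0.1336487043986511 tilt [0.0016 0.0009]
[[-0.747, -0.434, 0.015], [-0.789, -0.353, 0.015], [-0.821, -0.268, 0.015], [-0.845, -0.18, 0.015], [-0.859, -0.09, 0.015], [-0.864, 0.001, 0.015], [-0.859, 0.092, 0.015], [-0.845, 0.182, 0.015], [-0.821, 0.27, 0.015], [-0.788, 0.355, 0.015], [-0.746, 0.436, 0.015]]
```

Emit:
carry_out --gripper '[22, 22, 22, 22, 22]' --slide '[[-0.75, -0.43, 0], [-0.79, -0.35, 0], [-0.82, -0.27, 0], [-0.845, -0.18, 0], [-0.86, -0.09, 0]]' --angular '[[0, 0, 0.0671], [0, 0, 0.0671], [0, 0, 0.0671], [0, 0, 0.0671], [0, 0, 0.0671]]'

```text
clock: 24.9
ee_pos: [0.4919, 0.1899, 0.1001]
tool_rot: [0.504, 0.864, 0.0, 0.0]
ft_force: [0.7, -0.2, -0.6]
gripper_width: 0.319
grasp_force: 34.9
```

Emit:
carry_out --gripper '[22, 22, 22, 22, 22]' --slide '[[-0.865, 0, 0], [-0.86, 0.09, 0], [-0.845, 0.18, 0], [-0.82, 0.27, 0], [-0.79, 0.355, 0]]' --angular '[[0, 0, 0.0671], [0, 0, 0.0671], [0, 0, 0.0671], [0, 0, 0.0671], [0, 0, 0.0671]]'

```text
clock: 25.4
ee_pos: [0.5776, 0.0396, 0.1001]
tool_rot: [0.712, 0.702, 0.0, 0.0]
ft_force: [0.3, 0.5, -0.8]
gripper_width: 0.319
grasp_force: 34.9
```

Emit:
carry_out --gripper '[22, 22, 22]' --slide '[[-0.745, 0.44, 0], [0, 0, 0.1], [0, 0, 0]]' --angular '[[0, 0, 0.0671], [0, 0, 0], [0, 0, 0]]'

```text
clock: 25.7
ee_pos: [0.594, 0.0106, 0.0952]
tool_rot: [0.746, 0.665, -0.0, -0.001]
ft_force: [0.6, 0.9, -1.8]
gripper_width: 0.315
grasp_force: 35.0
```

```bash
python3 st.py; python3 go.py m -.031 0 .0395 -1.5708
```

```text
mag -0.03161256756924451 0.0002313881148509724 0.09519910814261788 phi -1.570660465078088 f [ 0.5671  0.9489 -1.7732] w mm 26.872683164533477 34.962100982666016 t 25.7
at [0.594  0.0106 0.0952] -0.11466046507808798 to [0.5943 0.0112 0.0395] n 2 ang 0.0 j6 est 0.1336487043986511 tilt [-0.0013  0.0005]
[[0.008, 0.003, 0.696], [0.008, 0.003, 0.696]]
```

Emit:
carry_out --gripper '[22, 22, 22, 22]' --slide '[[0.01, 0.01, 0.6], [0, 0, 0.5], [0, 0, 0.28], [0, 0, 0]]' --angular '[[0, 0, 0], [0, 0, 0], [0, 0, 0], [0, 0, 0]]'

```text
clock: 26.1
ee_pos: [0.5942, 0.0123, 0.0399]
tool_rot: [0.746, 0.666, -0.0, -0.001]
ft_force: [-0.4, 0.3, -1.4]
gripper_width: 0.319
grasp_force: 35.4
```

Emit:
carry_out --gripper '[40, 40, 40]' --slide '[[0, 0, 0], [0, 0, 0], [0, 0, 0]]' --angular '[[0, 0, 0], [0, 0, 0], [0, 0, 0]]'

```text
clock: 26.4
ee_pos: [0.5951, 0.0114, 0.0411]
tool_rot: [0.746, 0.666, 0.0, 0.0]
ft_force: [0.3, -0.3, 0.1]
gripper_width: 0.471
grasp_force: 0.0
```

Emit:
carry_out --gripper '[40, 40, 40]' --slide '[[0, 0, -0.7], [0, 0, -0.9], [0, 0, -0.6]]' --angular '[[0, 0, 0], [0, 0, 0], [0, 0, 0]]'

```text
clock: 26.7
ee_pos: [0.5954, 0.0112, 0.1311]
tool_rot: [0.746, 0.666, 0.001, 0.001]
ft_force: [0.7, 0.1, 0.7]
gripper_width: 0.472
grasp_force: 0.0
```

Emit:
carry_out --gripper '[45, 45, 45, 45, 45]' --slide '[[-0.8, 0, 0], [-0.8, 0, 0], [-0.8, 0, 0], [-0.55, 0, 0], [0, 0, 0]]' --angular '[[0, 0, 0], [0, 0, 0], [0, 0, 0], [0, 0, 0], [0, 0, 0]]'

```text
clock: 27.2
ee_pos: [0.5813, -0.1085, 0.1288]
tool_rot: [0.747, 0.664, 0.0, 0.0]
ft_force: [0.6, 0.9, -0.6]
gripper_width: 0.526
grasp_force: 0.0
```

```bash
python3 st.py;python3 go.py m -.150 0 .067 -1.5708; python3 chk.py;  python3 - <<'E'
from h import *
t=cv2.imread("pics/top_last.png")[150:210,260:360]
s=cv2.imread("pics/side_last.png")[300:390,250:400]
cv2.imwrite("pics/i.png",np.hstack([cv2.resize(t,(400,240),interpolation=2),cv2.resize(s,(400,240),interpolation=2)]))
E
```

```text
mag -0.15140317493736485 -0.000737922551952621 0.12883163720599136 phi -1.5735677057289303 f [ 0.5677  0.8673 -0.6363] w mm 44.901819330137066 0.0 t 27.2
at [ 0.5813 -0.1085  0.1288] -0.11756770572893034 to [ 0.5807 -0.107   0.067 ] n 2 ang -0.0009 j6 est -0.06743207792737335 tilt [ 0.0006 -0.0007]
[[0.018, -0.009, 0.773], [0.018, -0.009, 0.773]]
p0 [28.8, 17.0]
p1 [20.3, 21.6]
p2 [25.2, 24.7]
p3 [35.2, 41.3]
```

View pics/i.png

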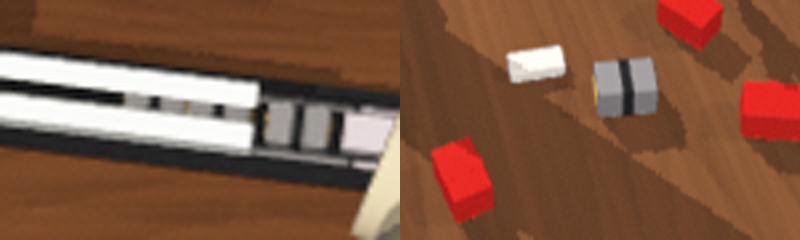

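Two packs are seen through the slot and a third is in the bay; pack3 has not moved again. I'll push it in, then draw back more gently.

Emit:
carry_out --gripper '[45, 45, 45, 20, 20]' --slide '[[0.02, -0.01, 0.77], [0.02, -0.01, 0.77], [0, 0, 0], [0, 0, 0], [0, 0, 0]]' --angular '[[0, 0, 0], [0, 0, 0], [0, 0, 0], [0, 0, 0], [0, 0, 0]]'

```text
clock: 27.8
ee_pos: [0.5813, -0.1037, 0.0683]
tool_rot: [0.746, 0.666, 0.0, 0.0]
ft_force: [-0.0, 2.0, -1.7]
gripper_width: 0.301
grasp_force: 36.3
```

Emit:
carry_out --gripper '[20, 20]' --slide '[[0, 0, 0], [0, 0, 0]]' --angular '[[0, 0, 0], [0, 0, 0]]'

```text
clock: 28.0
ee_pos: [0.5813, -0.1038, 0.0682]
tool_rot: [0.746, 0.666, 0.001, 0.001]
ft_force: [0.5, 6.1, 5.0]
gripper_width: 0.295
grasp_force: 37.3
```

Emit:
carry_out --gripper '[20, 20, 20, 20, 20]' --slide '[[0.35, 0, 0], [0.35, 0, 0], [0.35, 0, 0], [0.35, 0, 0], [0.2, 0, 0]]' --angular '[[0, 0, 0], [0, 0, 0], [0, 0, 0], [0, 0, 0], [0, 0, 0]]'

```text
clock: 28.5
ee_pos: [0.5888, -0.041, 0.0683]
tool_rot: [0.746, 0.666, 0.0, 0.002]
ft_force: [-2.3, -4.3, 5.0]
gripper_width: 0.299
grasp_force: 37.3
```

Emit:
carry_out --gripper '[20]' --slide '[[0, 0, 0]]' --angular '[[0, 0, 0]]'

```text
clock: 28.6
ee_pos: [0.5888, -0.0403, 0.0682]
tool_rot: [0.746, 0.666, 0.001, 0.001]
ft_force: [-1.1, 1.7, 5.9]
gripper_width: 0.297
grasp_force: 37.5
```

```bash
python3 st.py
```

```text
mag -0.08278960281211284 -0.00040461679522764936 0.06823451030477254 phi -1.5696615594174044 f [-1.0951  1.6937  5.8969] w mm 25.382002376956894 37.454659938812256 t 28.6
```

Emit:
carry_out --gripper '[20, 20, 20, 20, 20]' --slide '[[-0.35, 0, 0], [-0.35, 0, 0], [-0.35, 0, 0], [-0.35, 0, 0], [-0.13, 0, 0]]' --angular '[[0, 0, 0], [0, 0, 0], [0, 0, 0], [0, 0, 0], [0, 0, 0]]'

```text
clock: 29.1
ee_pos: [0.5814, -0.1029, 0.0682]
tool_rot: [0.747, 0.665, 0.0, 0.001]
ft_force: [-2.4, 3.2, 7.1]
gripper_width: 0.3
grasp_force: 37.6
```

Emit:
carry_out --gripper '[20, 45, 45, 50, 50]' --slide '[[0, 0, 0], [0, 0, 0], [0, 0, 0], [0, 0, -0.8], [0, 0, -0.8]]' --angular '[[0, 0, 0], [0, 0, 0], [0, 0, 0], [0, 0, 0], [0, 0, 0]]'

```text
clock: 29.6
ee_pos: [0.5809, -0.1014, 0.1311]
tool_rot: [0.746, 0.666, -0.0, -0.001]
ft_force: [0.5, -0.8, 1.1]
gripper_width: 0.585
grasp_force: 0.0
```

```bash
python3 st.py;python3 chk.py;python3 go.py w .4929 -.2995 .10 -1.792
```

```text
mag -0.1443828501913455 0.0004679358051398394 0.13107639192234985 phi -1.5701947422154348 f [ 0.5426 -0.819   1.0612] w mm 49.93458498028151 0.0 t 29.6
p0 [29.6, 17.0]
p1 [20.2, 21.7]
p2 [27.0, 24.7]
p3 [34.5, 41.3]
at [ 0.583  -0.1021  0.135 ] -0.11400398414244486 to [0.4929, -0.2995, 0.1] n 12 ang 0.089 j6 est 1.2459903111582136 tilt [ 0.0075 -0.0031]
[[-0.43, -0.14, 0.073], [-0.445, -0.078, 0.073], [-0.452, -0.016, 0.073], [-0.45, 0.048, 0.073], [-0.439, 0.11, 0.073], [-0.419, 0.17, 0.073], [-0.391, 0.227, 0.073], [-0.356, 0.279, 0.073], [-0.314, 0.326, 0.073], [-0.265, 0.366, 0.073], [-0.211, 0.4, 0.073], [-0.154, 0.425, 0.073]]
```

Emit:
carry_out --gripper '[50, 50, 50, 50, 50]' --slide '[[-0.43, -0.14, 0], [-0.445, -0.08, 0], [-0.45, -0.02, 0], [-0.45, 0.05, 0], [-0.44, 0.11, 0]]' --angular '[[0, 0, 0.089], [0, 0, 0.089], [0, 0, 0.089], [0, 0, 0.089], [0, 0, 0.089]]'

```text
clock: 30.2
ee_pos: [0.543, -0.1842, 0.1303]
tool_rot: [0.93, 0.367, -0.0, -0.0]
ft_force: [-0.1, 0.1, 0.3]
gripper_width: 0.585
grasp_force: 0.0
```

Emit:
carry_out --gripper '[50, 50, 50, 50, 50]' --slide '[[-0.42, 0.17, 0], [-0.39, 0.23, 0.1], [-0.36, 0.28, 0.1], [-0.31, 0.33, 0.1], [-0.265, 0.37, 0.1]]' --angular '[[0, 0, 0.089], [0, 0, 0.089], [0, 0, 0.089], [0, 0, 0.089], [0, 0, 0.089]]'

```text
clock: 30.7
ee_pos: [0.5057, -0.267, 0.1142]
tool_rot: [1.0, 0.026, -0.0, -0.0]
ft_force: [0.1, 0.2, -0.3]
gripper_width: 0.588
grasp_force: 0.0
```

Emit:
carry_out --gripper '[50, 50, 50]' --slide '[[-0.21, 0.4, 0.1], [-0.15, 0.425, 0.1], [0, 0, 0]]' --angular '[[0, 0, 0.089], [0, 0, 0.089], [0, 0, 0]]'

```text
clock: 31.0
ee_pos: [0.4904, -0.3008, 0.1059]
tool_rot: [0.994, -0.112, -0.001, -0.0]
ft_force: [-0.4, 0.2, -0.3]
gripper_width: 0.584
grasp_force: 0.0
```

```bash
python3 go.py w .4929 -.2995 .0235 -1.792; cp pics/side_last.png pics/side_prev.png; python3 chk.py; python3 - <<'E'
import cv2,numpy as np
t=cv2.imread("pics/side_last.png");p=cv2.imread("pics/side_prev.png")
print(np.abs(t[316:350,316:352].astype(int)-p[316:350,316:352]).mean())
cv2.imwrite("pics/j.png",cv2.resize(t[260:390,250:450],None,fx=3,fy=3,interpolation=2))
E
```

```text
at [ 0.4904 -0.3008  0.1059] -1.7960839788644258 to [0.4929, -0.2995, 0.0235] n 3 ang -0.0009 j6 est 1.2459903111582136 tilt [-0.0011  0.0005]
[[0.018, -0.015, 0.686], [0.018, -0.015, 0.686], [0.018, -0.015, 0.686]]
p0 [20.7, 38.9]
p1 [20.6, 42.3]
p2 [28.5, 24.8]
p3 [36.6, 40.5]
4.19880174291939
```

View pics/j.png

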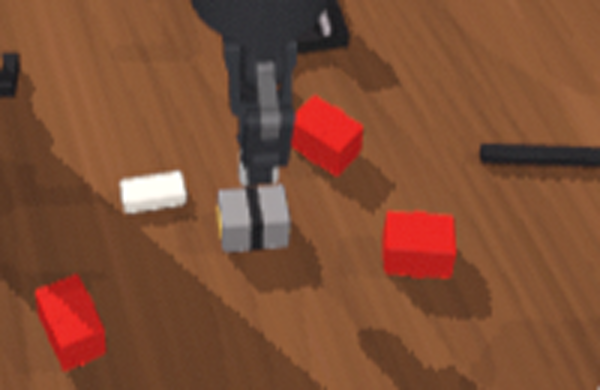

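The gripper stands above the grey pack (crop (253,218)). The red pieces and the eraser are clear of the fingers.

Emit:
carry_out --gripper '[50, 50, 50, 50, 24]' --slide '[[0.02, -0.01, 0.69], [0.02, -0.01, 0.69], [0.02, -0.01, 0.67], [0, 0, 0], [0, 0, 0]]' --angular '[[0, 0, 0], [0, 0, 0], [0, 0, 0], [0, 0, 0], [0, 0, 0]]'

```text
clock: 31.6
ee_pos: [0.4943, -0.2983, 0.0255]
tool_rot: [0.994, -0.109, 0.0, -0.0]
ft_force: [0.2, -0.1, 1.1]
gripper_width: 0.429
grasp_force: 0.0
```

Emit:
carry_out --gripper '[22, 22, 22]' --slide '[[0, 0, 0], [0, 0, 0], [0, 0, 0]]' --angular '[[0, 0, 0], [0, 0, 0], [0, 0, 0]]'

```text
clock: 31.9
ee_pos: [0.4945, -0.299, 0.0264]
tool_rot: [0.994, -0.11, 0.001, 0.001]
ft_force: [0.9, 1.1, 7.8]
gripper_width: 0.319
grasp_force: 35.5
```

Emit:
carry_out --gripper '[22, 22, 22]' --slide '[[0, 0, -0.7], [0, 0, -0.9], [0, 0, -0.9]]' --angular '[[0, 0, 0], [0, 0, 0], [0, 0, 0]]'

```text
clock: 32.2
ee_pos: [0.4936, -0.2986, 0.1264]
tool_rot: [0.994, -0.11, -0.0, -0.0]
ft_force: [1.2, -2.0, -0.2]
gripper_width: 0.32
grasp_force: 34.6
```

```bash
python3 st.py; python3 go.py m -.030 0 .125 -1.5708
```

```text
mag -0.35029959924593795 0.06461188355473793 0.12639966787339 phi -3.247921188187065 f [ 1.2025 -1.9512 -0.2206] w mm 27.30746237201093 34.61596369743347 t 32.2
at [ 0.4936 -0.2986  0.1264] -1.791921188187065 to [0.5945 0.0122 0.125 ] n 12 ang -0.089 j6 est 0.13531554248721062 tilt [-0.0004  0.0002]
[[0.063, -0.678, 0.003], [0.157, -0.662, 0.003], [0.248, -0.634, 0.003], [0.334, -0.593, 0.003], [0.413, -0.541, 0.003], [0.484, -0.478, 0.003], [0.546, -0.406, 0.003], [0.597, -0.326, 0.003], [0.637, -0.24, 0.003], [0.664, -0.149, 0.003], [0.679, -0.055, 0.003], [0.68, 0.04, 0.003]]
```

Emit:
carry_out --gripper '[22, 22, 22, 22, 22]' --slide '[[0.06, -0.68, -0.1], [0.16, -0.66, -0.1], [0.25, -0.63, -0.1], [0.33, -0.59, 0], [0.41, -0.54, 0]]' --angular '[[0, 0, -0.089], [0, 0, -0.089], [0, 0, -0.089], [0, 0, -0.089], [0, 0, -0.089]]'

```text
clock: 32.7
ee_pos: [0.536, -0.1686, 0.1375]
tool_rot: [0.971, 0.239, 0.0, 0.0]
ft_force: [-0.0, -0.2, -0.3]
gripper_width: 0.316
grasp_force: 34.6
```

Emit:
carry_out --gripper '[22, 22, 22, 22, 22]' --slide '[[0.48, -0.48, 0], [0.55, -0.41, 0], [0.6, -0.33, 0], [0.64, -0.24, 0], [0.66, -0.15, 0]]' --angular '[[0, 0, -0.089], [0, 0, -0.089], [0, 0, -0.089], [0, 0, -0.089], [0, 0, -0.089]]'

```text
clock: 33.2
ee_pos: [0.5777, -0.0387, 0.1374]
tool_rot: [0.83, 0.557, 0.0, 0.0]
ft_force: [1.1, -0.2, -1.0]
gripper_width: 0.319
grasp_force: 34.6
```

Emit:
carry_out --gripper '[22, 22, 22, 22]' --slide '[[0.68, -0.055, 0], [0.7, 0.04, 0], [0.02, 0, 0], [0, 0, 0]]' --angular '[[0, 0, -0.089], [0, 0, -0.089], [0, 0, 0], [0, 0, 0]]'

```text
clock: 33.6
ee_pos: [0.5945, 0.0139, 0.1371]
tool_rot: [0.747, 0.665, -0.0, 0.0]
ft_force: [-0.4, -0.3, -1.2]
gripper_width: 0.315
grasp_force: 34.6
```

```bash
python3 st.py; python3 go.py m -.028 0 .041 -1.5708
```

```text
mag -0.02832994785382117 0.00012670087942564905 0.13709807609967642 phi -1.570940774306916 f [-0.4467 -0.2534 -1.1856] w mm 26.89165142517473 34.62885081768036 t 33.6
at [0.5945 0.0139 0.1371] -0.11494077430691592 to [0.5947 0.0142 0.041 ] n 3 ang -0.0 j6 est 0.13864694143741318 tilt [ 0.     -0.0003]
[[0.003, 0.001, 0.801], [0.003, 0.001, 0.801], [0.003, 0.001, 0.801]]
```

Emit:
carry_out --gripper '[22, 22, 22, 22, 22]' --slide '[[0, 0, 0.8], [0, 0, 0.7], [0, 0, 0.55], [0, 0, 0.35], [0, 0, 0]]' --angular '[[0, 0, 0], [0, 0, 0], [0, 0, 0], [0, 0, 0], [0, 0, 0]]'

```text
clock: 34.1
ee_pos: [0.5941, 0.0124, 0.0402]
tool_rot: [0.747, 0.664, -0.001, -0.001]
ft_force: [-0.1, 0.1, -0.8]
gripper_width: 0.316
grasp_force: 36.3
```

Emit:
carry_out --gripper '[40, 40, 40]' --slide '[[0, 0, 0], [0, 0, 0], [0, 0, 0]]' --angular '[[0, 0, 0], [0, 0, 0], [0, 0, 0]]'

```text
clock: 34.4
ee_pos: [0.5948, 0.0132, 0.0413]
tool_rot: [0.747, 0.665, 0.0, 0.0]
ft_force: [-0.0, 1.0, 0.8]
gripper_width: 0.469
grasp_force: 0.0
```

Emit:
carry_out --gripper '[40, 40, 40]' --slide '[[0, 0, -0.7], [0, 0, -0.9], [0, 0, -0.6]]' --angular '[[0, 0, 0], [0, 0, 0], [0, 0, 0]]'

```text
clock: 34.7
ee_pos: [0.5951, 0.0135, 0.1314]
tool_rot: [0.746, 0.665, 0.001, 0.001]
ft_force: [0.3, -0.5, 0.8]
gripper_width: 0.467
grasp_force: 0.0
```

Emit:
carry_out --gripper '[45, 45, 45, 45, 45]' --slide '[[-0.8, 0, 0], [-0.8, 0, 0], [-0.8, 0, 0], [-0.6, 0, 0], [0, 0, 0]]' --angular '[[0, 0, 0], [0, 0, 0], [0, 0, 0], [0, 0, 0], [0, 0, 0]]'

```text
clock: 35.2
ee_pos: [0.5807, -0.1084, 0.1291]
tool_rot: [0.748, 0.664, -0.0, 0.0]
ft_force: [0.4, -0.1, 0.6]
gripper_width: 0.525
grasp_force: 0.0
```

```bash
python3 st.py;python3 go.py m -.149 0 .067 -1.5708; python3 chk.py;  python3 - <<'E'
from h import *
t=cv2.imread("pics/top_last.png")[150:210,260:360]
s=cv2.imread("pics/side_last.png")[100:390,200:400]
cv2.imwrite("pics/k.png",np.hstack([cv2.resize(t,(400,240),interpolation=2),cv2.resize(s,(166,240),interpolation=2)]))
E
```

```text
mag -0.15136230530204373 -0.00016532563511199513 0.12914715074399105 phi -1.574044312008782 f [ 0.3601 -0.0773  0.6378] w mm 44.82670579003351 0.0 t 35.2
at [ 0.5807 -0.1084  0.1291] -0.11804431200878204 to [ 0.5808 -0.106   0.067 ] n 2 ang -0.001 j6 est -0.06574224429754202 tilt [ 0.0005 -0.0008]
[[0.03, -0.002, 0.777], [0.03, -0.002, 0.777]]
p0 [28.7, 17.0]
p1 [20.3, 21.7]
p2 [25.2, 24.8]
p3 [28.8, 39.1]
```

View pics/k.png

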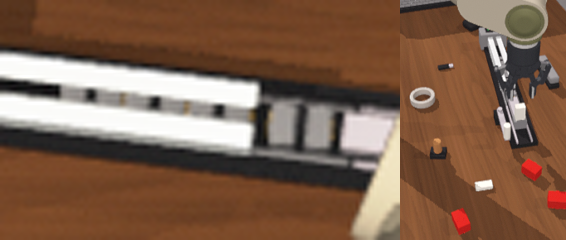

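The fourth pack is in the bay, three show through the slot, and no grey packs are left on the desk. This is the final push, creeping up to the stop.

Emit:
carry_out --gripper '[45, 45, 45, 20, 20]' --slide '[[0.03, 0, 0.77], [0.03, 0, 0.77], [0, 0, 0], [0, 0, 0], [0, 0, 0]]' --angular '[[0, 0, 0], [0, 0, 0], [0, 0, 0], [0, 0, 0], [0, 0, 0]]'

```text
clock: 35.8
ee_pos: [0.5815, -0.1026, 0.0687]
tool_rot: [0.746, 0.666, 0.0, 0.0]
ft_force: [-2.0, 2.8, -3.3]
gripper_width: 0.302
grasp_force: 36.1
```

Emit:
carry_out --gripper '[20, 20]' --slide '[[0, 0, 0], [0, 0, 0]]' --angular '[[0, 0, 0], [0, 0, 0]]'

```text
clock: 36.0
ee_pos: [0.5815, -0.103, 0.0686]
tool_rot: [0.746, 0.666, 0.0, 0.001]
ft_force: [-4.5, 3.2, 6.6]
gripper_width: 0.297
grasp_force: 37.2
```

Emit:
carry_out --gripper '[20, 20, 20, 20, 20]' --slide '[[0.35, 0, 0], [0.35, 0, 0], [0.35, 0, 0], [0.3, 0, 0], [0.15, 0, 0]]' --angular '[[0, 0, 0], [0, 0, 0], [0, 0, 0], [0, 0, 0], [0, 0, 0]]'

```text
clock: 36.5
ee_pos: [0.5885, -0.0438, 0.0687]
tool_rot: [0.746, 0.666, -0.0, 0.001]
ft_force: [-4.7, -4.2, 5.9]
gripper_width: 0.295
grasp_force: 37.2
```

Emit:
carry_out --gripper '[20, 20]' --slide '[[0.02, 0, 0], [0, 0, 0]]' --angular '[[0, 0, 0], [0, 0, 0]]'

```text
clock: 36.7
ee_pos: [0.5886, -0.043, 0.0686]
tool_rot: [0.746, 0.666, 0.0, 0.001]
ft_force: [-4.4, 0.8, 6.0]
gripper_width: 0.297
grasp_force: 37.3
```

```bash
python3 st.py
```

```text
mag -0.08555334096703444 -0.00046023401550948813 0.06862595054456685 phi -1.5703488658579996 f [-4.4326  0.7548  5.9872] w mm 25.349852511439135 37.25689709186554 t 36.7
```

Creeping 1 mm per call until the stop shows as force.

Emit:
carry_out --gripper '[20, 20]' --slide '[[0.025, 0, 0], [0, 0, 0]]' --angular '[[0, 0, 0], [0, 0, 0]]'

```text
clock: 36.9
ee_pos: [0.5886, -0.0426, 0.0687]
tool_rot: [0.746, 0.665, 0.0, 0.001]
ft_force: [-3.6, -3.5, 6.5]
gripper_width: 0.298
grasp_force: 37.3
```

Emit:
carry_out --gripper '[20, 20]' --slide '[[0.025, 0, 0], [0, 0, 0]]' --angular '[[0, 0, 0], [0, 0, 0]]'

```text
clock: 37.1
ee_pos: [0.5887, -0.0418, 0.0687]
tool_rot: [0.746, 0.665, -0.0, 0.001]
ft_force: [-4.7, -3.1, 6.4]
gripper_width: 0.296
grasp_force: 37.2
```

Emit:
carry_out --gripper '[20, 20]' --slide '[[0.025, 0, 0], [0, 0, 0]]' --angular '[[0, 0, 0], [0, 0, 0]]'

```text
clock: 37.3
ee_pos: [0.5888, -0.0408, 0.0686]
tool_rot: [0.746, 0.665, -0.0, 0.001]
ft_force: [-4.6, -3.5, 6.1]
gripper_width: 0.301
grasp_force: 37.2
```

Emit:
carry_out --gripper '[20, 20]' --slide '[[0.025, 0, 0], [0, 0, 0]]' --angular '[[0, 0, 0], [0, 0, 0]]'

```text
clock: 37.5
ee_pos: [0.5889, -0.0398, 0.0687]
tool_rot: [0.746, 0.665, -0.0, 0.001]
ft_force: [-5.1, -3.3, 6.0]
gripper_width: 0.3
grasp_force: 37.2
```

Emit:
carry_out --gripper '[20, 20]' --slide '[[0.025, 0, 0], [0, 0, 0]]' --angular '[[0, 0, 0], [0, 0, 0]]'

```text
clock: 37.7
ee_pos: [0.5891, -0.0388, 0.0686]
tool_rot: [0.746, 0.665, -0.0, 0.001]
ft_force: [-4.0, -2.8, 6.4]
gripper_width: 0.297
grasp_force: 37.2
```

Emit:
carry_out --gripper '[20, 20]' --slide '[[0.025, 0, 0], [0, 0, 0]]' --angular '[[0, 0, 0], [0, 0, 0]]'

```text
clock: 37.9
ee_pos: [0.5891, -0.0386, 0.0687]
tool_rot: [0.746, 0.665, -0.001, 0.002]
ft_force: [-5.8, -8.0, 6.5]
gripper_width: 0.299
grasp_force: 37.2
```

Emit:
carry_out --gripper '[20, 20]' --slide '[[0.02, 0, 0], [0, 0, 0]]' --angular '[[0, 0, 0], [0, 0, 0]]'

```text
clock: 38.1
ee_pos: [0.5891, -0.0386, 0.0687]
tool_rot: [0.747, 0.665, -0.001, 0.002]
ft_force: [-6.9, -11.7, 6.0]
gripper_width: 0.302
grasp_force: 37.2
```

Emit:
carry_out --gripper '[45, 45, 45, 45]' --slide '[[0, 0, 0], [0, 0, 0], [0, 0, -0.7], [0, 0, -0.7]]' --angular '[[0, 0, 0], [0, 0, 0], [0, 0, 0], [0, 0, 0]]'

```text
clock: 38.5
ee_pos: [0.5889, -0.0358, 0.1237]
tool_rot: [0.746, 0.666, -0.0, -0.0]
ft_force: [0.9, -0.9, 0.2]
gripper_width: 0.526
grasp_force: 0.0
```

```bash
python3 st.py; python3 go.py w .5299 -.1523 .125 -.116
```

```text
mag -0.07834506192595424 -2.1996969407453437e-05 0.12372747003445345 phi -1.570114604520354 f [ 0.9493 -0.9265  0.2168] w mm 44.905047259347725 0.0 t 38.5
at [ 0.5889 -0.0358  0.1237] -0.11411460452035396 to [0.5299, -0.1523, 0.125] n 4 ang 0.0003 j6 est -0.1638692035445149 tilt [-0.0008  0.0004]
[[-0.765, -0.284, -0.008], [-0.765, -0.283, -0.008], [-0.765, -0.283, -0.008], [-0.766, -0.283, -0.008]]
```

Emit:
carry_out --gripper '[40, 40, 40, 40, 40]' --slide '[[-0.765, -0.283, 0], [-0.765, -0.283, 0], [-0.765, -0.283, 0], [-0.765, -0.283, 0], [0, 0, 0]]' --angular '[[0, 0, 0], [0, 0, 0], [0, 0, 0], [0, 0, 0], [0, 0, 0]]' --squeeze 25

```text
clock: 39.0
ee_pos: [0.5292, -0.1552, 0.1236]
tool_rot: [0.747, 0.664, -0.0, 0.001]
ft_force: [-0.2, 0.5, 0.9]
gripper_width: 0.468
grasp_force: 0.0
```

```bash
python3 st.py; python3 go.py w .5299 -.1523 .07 -.116
```

```text
mag -0.20379018425052936 0.04566416923353107 0.12363021106348322 phi -1.5737137708585243 f [-0.1906  0.4539  0.8557] w mm 39.95215161176333 0.0 t 39.0
at [ 0.5292 -0.1552  0.1236] -0.11771377085852429 to [0.5299, -0.1523, 0.07] n 2 ang -0.0005 j6 est -0.1638692035445149 tilt [ 0.0006 -0.001 ]
[[0.037, 0.004, 0.67], [0.037, 0.005, 0.67]]
```

Emit:
carry_out --gripper '[40, 40, 40, 15, 10]' --slide '[[0.04, 0, 0.67], [0.03, 0, 0.67], [0, 0, 0], [0, 0, 0], [0, 0, 0]]' --angular '[[0, 0, 0], [0, 0, 0], [0, 0, 0], [0, 0, 0], [0, 0, 0]]'

```text
clock: 39.5
ee_pos: [0.5312, -0.1497, 0.0711]
tool_rot: [0.746, 0.666, 0.0, 0.001]
ft_force: [0.3, 0.3, -1.2]
gripper_width: 0.195
grasp_force: 25.0
```

Emit:
carry_out --gripper '[10, 10, 10]' --slide '[[0, 0, 0], [0, 0, 0], [0, 0, 0]]' --angular '[[0, 0, 0], [0, 0, 0], [0, 0, 0]]'

```text
clock: 39.8
ee_pos: [0.531, -0.1497, 0.0708]
tool_rot: [0.746, 0.666, 0.001, 0.001]
ft_force: [0.9, 2.1, 6.7]
gripper_width: 0.198
grasp_force: 25.7
```

```bash
python3 st.py
```

```text
mag -0.19813097734326726 0.04451715016862282 0.07077646587250477 phi -1.5704276667050412 f [0.932  2.0907 6.68  ] w mm 16.944449466898718 25.701375603675842 t 39.8
```

Emit:
carry_out --gripper '[10, 10, 10, 10, 10]' --slide '[[0.02, 0.305, 0], [0.02, 0.305, 0], [0.02, 0.305, 0], [0.02, 0.305, 0], [0.02, 0.305, 0]]' --angular '[[0, 0, -0.0833], [0, 0, -0.0833], [0, 0, -0.0833], [0, 0, -0.0833], [0, 0, -0.0833]]'

```text
clock: 40.3
ee_pos: [0.5893, -0.1367, 0.0707]
tool_rot: [0.491, 0.871, -0.0, -0.0]
ft_force: [-4.6, 3.5, 7.9]
gripper_width: 0.201
grasp_force: 25.9
```

Emit:
carry_out --gripper '[10, 10, 10, 10, 10]' --slide '[[0.02, 0.305, 0], [0.02, 0.305, 0], [0.02, 0.305, 0], [0.02, 0.305, 0], [0.02, 0.305, 0]]' --angular '[[0, 0, -0.0833], [0, 0, -0.0833], [0, 0, -0.0833], [0, 0, -0.0833], [0, 0, -0.0833]]'

```text
clock: 40.8
ee_pos: [0.6271, -0.0908, 0.0706]
tool_rot: [0.184, 0.983, -0.0, -0.001]
ft_force: [-9.9, 0.6, 9.6]
gripper_width: 0.197
grasp_force: 26.1
```

```bash
python3 st.py; python3 go.py m -.108 -.049 .0708 0
```

```text
mag -0.1285750639578126 -0.04424403828812107 0.07062920071978956 phi -0.2561153211857927 f [-9.8536  0.6225  9.5518] w mm 16.794405078423008 26.0891130566597 t 40.8
at [ 0.6271 -0.0908  0.0706] 1.1998846788142072 to [ 0.6342 -0.0709  0.0708] n 2 ang -0.0815 j6 est -1.5673338003630615 tilt [-0.0026 -0.0002]
[[0.008, 0.264, -0.002], [-0.026, 0.263, -0.002]]
```

Emit:
carry_out --gripper '[10, 10, 10]' --slide '[[0.02, 0.26, 0], [0, 0.24, 0], [0, 0, 0]]' --angular '[[0, 0, -0.0833], [0, 0, -0.0833], [0, 0, 0]]'

```text
clock: 41.1
ee_pos: [0.6321, -0.0703, 0.0706]
tool_rot: [0.055, 0.998, 0.0, -0.002]
ft_force: [-8.3, 3.4, 10.5]
gripper_width: 0.196
grasp_force: 26.1
```

Emit:
carry_out --gripper '[10, 10]' --slide '[[0, 0.03, 0], [0, 0, 0]]' --angular '[[0, 0, 0], [0, 0, 0]]'

```text
clock: 41.3
ee_pos: [0.6322, -0.0701, 0.0706]
tool_rot: [0.057, 0.998, 0.0, -0.002]
ft_force: [-8.7, 3.3, 10.6]
gripper_width: 0.198
grasp_force: 26.1
```

Emit:
carry_out --gripper '[10, 10]' --slide '[[0, 0.03, 0], [0, 0, 0]]' --angular '[[0, 0, 0], [0, 0, 0]]'

```text
clock: 41.5
ee_pos: [0.6322, -0.0696, 0.0707]
tool_rot: [0.057, 0.998, -0.0, -0.002]
ft_force: [-9.4, 0.2, 10.6]
gripper_width: 0.195
grasp_force: 26.1
```

```bash
python3 st.py
```

```text
mag -0.10691434443891107 -0.046892930172636994 0.07066126723951525 phi -0.00014113659160641667 f [-9.4043  0.169  10.5715] w mm 16.685266358440742 26.061756312847137 t 41.5
```

Moving on in small steps until the end stop shows in the force.

Emit:
carry_out --gripper '[10, 10]' --slide '[[0, 0.03, 0], [0, 0, 0]]' --angular '[[0, 0, 0], [0, 0, 0]]'

```text
clock: 41.7
ee_pos: [0.6323, -0.0694, 0.0706]
tool_rot: [0.058, 0.998, -0.001, -0.002]
ft_force: [-10.3, -3.9, 9.6]
gripper_width: 0.203
grasp_force: 26.1
```

Emit:
carry_out --gripper '[10, 10]' --slide '[[0, 0.03, 0], [0, 0, 0]]' --angular '[[0, 0, 0], [0, 0, 0]]'

```text
clock: 41.9
ee_pos: [0.6323, -0.0692, 0.0707]
tool_rot: [0.058, 0.998, -0.002, -0.002]
ft_force: [-11.5, -9.3, 9.7]
gripper_width: 0.197
grasp_force: 26.1
```

Emit:
carry_out --gripper '[10, 10]' --slide '[[0, 0.03, 0], [0, 0, 0]]' --angular '[[0, 0, 0], [0, 0, 0]]'

```text
clock: 42.1
ee_pos: [0.6323, -0.0689, 0.0706]
tool_rot: [0.058, 0.998, -0.003, -0.002]
ft_force: [-12.1, -13.8, 9.7]
gripper_width: 0.199
grasp_force: 26.2
```

Emit:
carry_out --gripper '[40, 40, 40, 40, 40]' --slide '[[0, 0, 0], [0, 0, 0], [0, 0, 0], [0, 0, -0.8], [0, 0, -0.8]]' --angular '[[0, 0, 0], [0, 0, 0], [0, 0, 0], [0, 0, 0], [0, 0, 0]]'

```text
clock: 42.6
ee_pos: [0.6337, -0.0655, 0.1337]
tool_rot: [0.057, 0.998, 0.0, -0.001]
ft_force: [0.6, 0.1, 0.9]
gripper_width: 0.466
grasp_force: 0.0
```

Emit:
carry_out --gripper '[40, 40, 40, 40, 40]' --slide '[[0.4, -0.9, -0.3], [0.4, -0.9, -0.3], [0.4, -0.9, -0.3], [0.4, -0.9, -0.3], [0.4, -0.9, -0.3]]' --angular '[[0, 0, 0], [0, 0, 0], [0, 0, 0], [0, 0, 0], [0, 0, 0]]'

```text
clock: 43.1
ee_pos: [0.5331, -0.2365, 0.1942]
tool_rot: [0.057, 0.998, 0.0, 0.0]
ft_force: [-0.3, 0.2, -0.5]
gripper_width: 0.471
grasp_force: 0.0
```

Emit:
carry_out --gripper '[40, 40, 40]' --slide '[[0.4, -0.9, 0], [0.4, -0.9, 0], [0, 0, 0]]' --angular '[[0, 0, 0], [0, 0, 0], [0, 0, 0]]'

```text
clock: 43.4
ee_pos: [0.492, -0.3068, 0.1936]
tool_rot: [0.06, 0.998, -0.0, -0.0]
ft_force: [-0.3, 1.5, 0.5]
gripper_width: 0.468
grasp_force: 0.0
```

```bash
python3 st.py; python3 chk.py; python3 - <<'E'
import cv2,numpy as np
t=cv2.imread("pics/top_last.png");s=cv2.imread("pics/side_last.png");f=lambda a,k:cv2.resize(a,None,fx=k,fy=k,interpolation=2)
a=f(t[140:220,210:410],4);b=f(t[120:290,170:490],1.25);c=f(s[180:285,300:400],2.1)
z=np.zeros((600,800,3),np.uint8);z[:320]=a;z[330:330+b.shape[0],:b.shape[1]]=b;z[330:330+c.shape[0],420:420+c.shape[1]]=c
cv2.imwrite("pics/z.png",z)
E
```

```text
mag -0.3586362730616377 0.06519945881985316 0.19364032619590213 phi -0.004673965485843201 f [-0.3496  1.4707  0.5119] w mm 39.925390364705294 0.0 t 43.4
p0 [19.9, 26.3]
p1 [19.7, 21.7]
p2 [24.4, 24.7]
p3 [29.2, 38.0]
```

View pics/z.png

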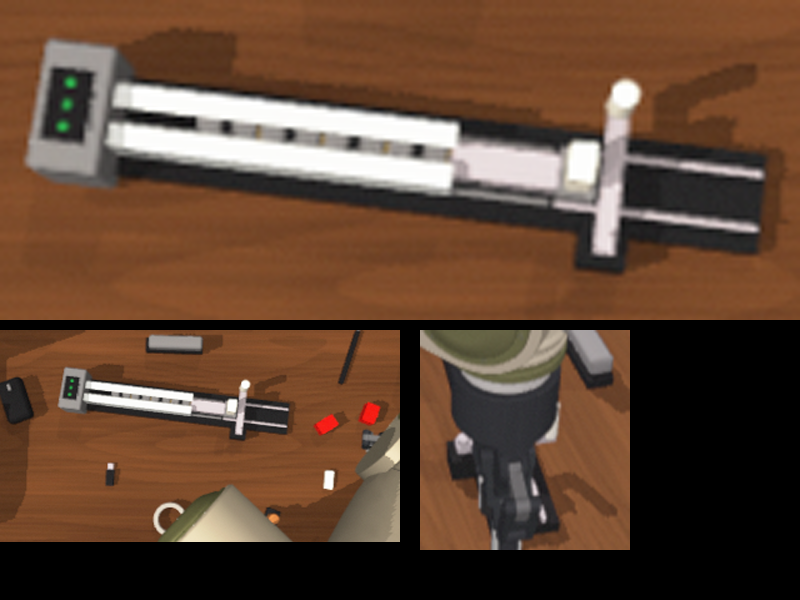

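All four packs are in the tube, seen through the slot. The plunger and lever are in the same places as in the first picture (home and locked), and the bystanders in view are in place.

```bash
python3 -c "
from rig import *
print(hand_in())"
```

```text
the job is handed in; nothing more can be done
None
```

All four packs found on the desk are in the tube, the plunger is fully home and the lever is locked across behind it; the job is handed in at about 43 s of the 210 s allowed, though drawing the plunger back hit its stop at about 53 N and 41 N on two of the strokes, and the hand-in returned no verdict.

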